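Screw down a picture frame's backboard and weight its glued batten

TASK

Finish fixing the backboard to this picture frame: with the nut driver, set square on each screw before its first turn, drive every screw that still stands proud of the board clockwise fully home, and put the driver back upright in its block. Find by lifting which of the look-alike tins is the full one and, once the screws are home, set it gently upright in the middle of the cork pad to press the glued batten. Leave the empty tins standing upright on the bench and everything else where it is.

Things in the scene. Friction and masses are not known exactly. Their poses are not given: they have to be found in the camera images.
- frame: Fixed picture frame, face down: dark wood, gilt edges, 280 x 360 x 44 mm, with a plywood backboard 256 x 336 mm whose upper face is 50 mm above the bench. Origin: centre of the underside; x along the short side, y along the long, z up. Screws stand at (x, y) = (-105, 145), (-105, -145), (50, 145), (50, -145) mm, which is which varies; three are proud, one is already home.
- press_point (a point): Centre of the upper face of the cork pad, 100 x 100 x 3 mm, fixed in the middle of the backboard (53 mm above the bench). The glued batten lies below it.
- screw_a (a joint): Turn of screw a, rad: 0 when only finger-started (3 mm proud; one of the four is home from the start), growing clockwise seen from above; it stops fully home at 4.19 (two thirds of a turn). It sinks 4.5 mm a turn, stays where it is left and needs about 0.12 N m.
- screw_a_seat (a point): On the axis of screw a, on the upper face of its flange (24 mm across, 2 mm thick): 5 mm above the backboard when proud, 2 mm when home. z is the screw's upright axis. Above the flange is a hexagon head 16 mm across flats, 7 mm high, with a 2 mm cone on top that leads the socket on. x points at the middle of one of the six flats and turns with the screw.
- screw_b (a joint): Turn of screw b, rad: 0 when only finger-started (3 mm proud; one of the four is home from the start), growing clockwise seen from above; it stops fully home at 4.19 (two thirds of a turn). It sinks 4.5 mm a turn, stays where it is left and needs about 0.12 N m.
- screw_b_seat (a point): On the axis of screw b, on the upper face of its flange (24 mm across, 2 mm thick): 5 mm above the backboard when proud, 2 mm when home. z is the screw's upright axis. Above the flange is a hexagon head 16 mm across flats, 7 mm high, with a 2 mm cone on top that leads the socket on. x points at the middle of one of the six flats and turns with the screw.
- screw_c (a joint): Turn of screw c, rad: 0 when only finger-started (3 mm proud; one of the four is home from the start), growing clockwise seen from above; it stops fully home at 4.19 (two thirds of a turn). It sinks 4.5 mm a turn, stays where it is left and needs about 0.12 N m.
- screw_c_seat (a point): On the axis of screw c, on the upper face of its flange (24 mm across, 2 mm thick): 5 mm above the backboard when proud, 2 mm when home. z is the screw's upright axis. Above the flange is a hexagon head 16 mm across flats, 7 mm high, with a 2 mm cone on top that leads the socket on. x points at the middle of one of the six flats and turns with the screw.
- screw_d (a joint): Turn of screw d, rad: 0 when only finger-started (3 mm proud; one of the four is home from the start), growing clockwise seen from above; it stops fully home at 4.19 (two thirds of a turn). It sinks 4.5 mm a turn, stays where it is left and needs about 0.12 N m.
- screw_d_seat (a point): On the axis of screw d, on the upper face of its flange (24 mm across, 2 mm thick): 5 mm above the backboard when proud, 2 mm when home. z is the screw's upright axis. Above the flange is a hexagon head 16 mm across flats, 7 mm high, with a 2 mm cone on top that leads the socket on. x points at the middle of one of the six flats and turns with the screw.
- driver: Nut driver, 0.24 kg, 206 mm long, standing upright in its block, socket down. Origin: centre of the socket's rim (lower end); z up along the driver. The hexagonal socket is 17.4 mm across flats inside, at most 29 mm over its corners outside, 16 mm deep; on a screw its rim rests on the flange. x points at the middle of a flat both of socket and handle (their flats are in line). Shank 12 mm thick.
- driver_grip (a point): Point on the driver's axis in its orange hexagonal handle, 175 mm above the rim; same axes as the driver. The handle is 30 mm across flats and reaches from 95 to 200 mm above the rim, a cap to 206 mm.
- block: Wooden driver block, 85 x 85 x 52 mm, fixed. Origin: centre of its underside. In the middle of the top is a square well 33 x 33 mm, chamfered 3 mm at the mouth, 40 mm deep: its floor is 12 mm above the bench, and the driver's socket stands on that floor.
- tin_a: Closed grey tin with a gold lid and a blank label, 54 mm in diameter, 60 mm high, standing on the bench. Origin: centre of its underside, z up. All tins look alike; exactly one of those present is filled with lead shot (about 0.8 kg), the others are empty (about 0.1 kg). None if absent.
- tin_b: Closed grey tin with a gold lid and a blank label, 54 mm in diameter, 60 mm high, standing on the bench. Origin: centre of its underside, z up. All tins look alike; exactly one of those present is filled with lead shot (about 0.8 kg), the others are empty (about 0.1 kg). None if absent.
- tin_c: Closed grey tin with a gold lid and a blank label, 54 mm in diameter, 60 mm high, standing on the bench. Origin: centre of its underside, z up. All tins look alike; exactly one of those present is filled with lead shot (about 0.8 kg), the others are empty (about 0.1 kg). None if absent.
- tin_d: Closed grey tin with a gold lid and a blank label, 54 mm in diameter, 60 mm high, standing on the bench. Origin: centre of its underside, z up. All tins look alike; exactly one of those present is filled with lead shot (about 0.8 kg), the others are empty (about 0.1 kg). None if absent.
- glue_jar: Bystander, loose, to be left alone: amber jar with black cap, 48 mm in diameter, 62 mm high, standing on the backboard.
- swab_block: Bystander, loose, to be left alone: white foam block 50 x 50 x 45 mm with swab sticks up to 115 mm high, standing on the backboard.
- swab_jar: Bystander, loose, to be left alone: glass jar with white lid, 66 mm in diameter, 85 mm high.
- brush: Bystander, loose, to be left alone: brush 190 mm long lying on the bench, origin at its middle.
- pigment_bowl: Bystander, loose, to be left alone: white bowl 70 mm in diameter, 35 mm high.
Mind the look-alikes: they are no part of the job. Leave any blue look-alike of the tin_c alone. What is shaped like the tin_a but purple is not meant.

How it is judged:
On the way, in this order (a step that is already met when the one before it is completed fails the run):
1. the driver's socket is seated square on a screw that has not been turned yet (((distance between driver and screw_a_seat below 0.005 m and angle between the z axis of driver and the z axis of screw_a_seat, either way round below 0.09 rad and value of joint screw_a below 0.2 rad) or (distance between driver and screw_b_seat below 0.005 m and angle between the z axis of driver and the z axis of screw_b_seat, either way round below 0.09 rad and value of joint screw_b below 0.2 rad) or (distance between driver and screw_c_seat below 0.005 m and angle between the z axis of driver and the z axis of screw_c_seat, either way round below 0.09 rad and value of joint screw_c below 0.2 rad) or (distance between driver and screw_d_seat below 0.005 m and angle between the z axis of driver and the z axis of screw_d_seat, either way round below 0.09 rad and value of joint screw_d below 0.2 rad))), for 0.2 s.
2. every screw is fully home (value of joint each of screw_a, screw_b, screw_c, screw_d above 3.9 rad), for 0.2 s.
3. the full tin (weighing over 4 N) stands on the middle of the cork pad, let go (((horizontal distance between tin_a and press_point below 0.02 m and height (world z) of tin_a between 0.048 and 0.058 m and angle between tin_a's own z axis and vertical below 0.08 rad and linear speed of tin_a below 0.02 m/s and contact force between tin_a and the fingers below 0.1 N and contact force between tin_a and frame above 4 N) or (horizontal distance between tin_b and press_point below 0.02 m and height (world z) of tin_b between 0.048 and 0.058 m and angle between tin_b's own z axis and vertical below 0.08 rad and linear speed of tin_b below 0.02 m/s and contact force between tin_b and the fingers below 0.1 N and contact force between tin_b and frame above 4 N) or (horizontal distance between tin_c and press_point below 0.02 m and height (world z) of tin_c between 0.048 and 0.058 m and angle between tin_c's own z axis and vertical below 0.08 rad and linear speed of tin_c below 0.02 m/s and contact force between tin_c and the fingers below 0.1 N and contact force between tin_c and frame above 4 N) or (horizontal distance between tin_d and press_point below 0.02 m and height (world z) of tin_d between 0.048 and 0.058 m and angle between tin_d's own z axis and vertical below 0.08 rad and linear speed of tin_d below 0.02 m/s and contact force between tin_d and the fingers below 0.1 N and contact force between tin_d and frame above 4 N))), for 0.2 s.
At the end, for the whole second after the job is handed in: All four screws home (over 3.9 of 4.19 rad); full tin upright, at rest, let go on the cork pad, axis within 20 mm of its centre; driver upright in its block (axis within 12 mm, tilt under 0.17 rad, socket under 20 mm above the bench); empty tins upright (within 0.1 rad) on the bench (all of step 2 and ((horizontal distance between tin_a and press_point below 0.02 m and height (world z) of tin_a between 0.048 and 0.058 m and angle between tin_a's own z axis and vertical below 0.08 rad and linear speed of tin_a below 0.02 m/s and contact force between tin_a and the fingers below 0.1 N and contact force between tin_a and frame above 4 N) or (horizontal distance between tin_b and press_point below 0.02 m and height (world z) of tin_b between 0.048 and 0.058 m and angle between tin_b's own z axis and vertical below 0.08 rad and linear speed of tin_b below 0.02 m/s and contact force between tin_b and the fingers below 0.1 N and contact force between tin_b and frame above 4 N) or (horizontal distance between tin_c and press_point below 0.02 m and height (world z) of tin_c between 0.048 and 0.058 m and angle between tin_c's own z axis and vertical below 0.08 rad and linear speed of tin_c below 0.02 m/s and contact force between tin_c and the fingers below 0.1 N and contact force between tin_c and frame above 4 N) or (horizontal distance between tin_d and press_point below 0.02 m and height (world z) of tin_d between 0.048 and 0.058 m and angle between tin_d's own z axis and vertical below 0.08 rad and linear speed of tin_d below 0.02 m/s and contact force between tin_d and the fingers below 0.1 N and contact force between tin_d and frame above 4 N)) and horizontal distance between driver and block below 0.012 m and height (world z) of driver below 0.02 m and angle between driver's own z axis and vertical below 0.17 rad and linear speed of driver below 0.03 m/s and ((height (world z) of tin_a below 0.01 m and angle between tin_a's own z axis and vertical below 0.1 rad and linear speed of tin_a below 0.03 m/s) or (horizontal distance between tin_a and press_point below 0.02 m and height (world z) of tin_a between 0.048 and 0.058 m and angle between tin_a's own z axis and vertical below 0.08 rad and linear speed of tin_a below 0.02 m/s and contact force between tin_a and the fingers below 0.1 N and contact force between tin_a and frame above 4 N)) and ((height (world z) of tin_b below 0.01 m and angle between tin_b's own z axis and vertical below 0.1 rad and linear speed of tin_b below 0.03 m/s) or (horizontal distance between tin_b and press_point below 0.02 m and height (world z) of tin_b between 0.048 and 0.058 m and angle between tin_b's own z axis and vertical below 0.08 rad and linear speed of tin_b below 0.02 m/s and contact force between tin_b and the fingers below 0.1 N and contact force between tin_b and frame above 4 N)) and ((height (world z) of tin_c below 0.01 m and angle between tin_c's own z axis and vertical below 0.1 rad and linear speed of tin_c below 0.03 m/s) or (horizontal distance between tin_c and press_point below 0.02 m and height (world z) of tin_c between 0.048 and 0.058 m and angle between tin_c's own z axis and vertical below 0.08 rad and linear speed of tin_c below 0.02 m/s and contact force between tin_c and the fingers below 0.1 N and contact force between tin_c and frame above 4 N)) and ((height (world z) of tin_d below 0.01 m and angle between tin_d's own z axis and vertical below 0.1 rad and linear speed of tin_d below 0.03 m/s) or (horizontal distance between tin_d and press_point below 0.02 m and height (world z) of tin_d between 0.048 and 0.058 m and angle between tin_d's own z axis and vertical below 0.08 rad and linear speed of tin_d below 0.02 m/s and contact force between tin_d and the fingers below 0.1 N and contact force between tin_d and frame above 4 N))); the robot touches nothing.
It fails at once if a screw is started with the driver out of square (over 0.1 rad) or off its axis (over 4 mm) ((value of joint screw_a between 0.15 and 0.9 rad and velocity of joint screw_a above 0.15 rad/s and (angle between the z axis of driver and the z axis of screw_a_seat, either way round above 0.1 rad or horizontal distance between driver and screw_a_seat above 0.004 m)) or (value of joint screw_b between 0.15 and 0.9 rad and velocity of joint screw_b above 0.15 rad/s and (angle between the z axis of driver and the z axis of screw_b_seat, either way round above 0.1 rad or horizontal distance between driver and screw_b_seat above 0.004 m)) or (value of joint screw_c between 0.15 and 0.9 rad and velocity of joint screw_c above 0.15 rad/s and (angle between the z axis of driver and the z axis of screw_c_seat, either way round above 0.1 rad or horizontal distance between driver and screw_c_seat above 0.004 m)) or (value of joint screw_d between 0.15 and 0.9 rad and velocity of joint screw_d above 0.15 rad/s and (angle between the z axis of driver and the z axis of screw_d_seat, either way round above 0.1 rad or horizontal distance between driver and screw_d_seat above 0.004 m))).
It fails at once if a screw is pushed or turned with the fingers instead of the driver (contact force between the fingers and screw_a above 2 N or contact force between the fingers and screw_b above 2 N or contact force between the fingers and screw_c above 2 N or contact force between the fingers and screw_d above 2 N).
It fails at once if a tin is dropped or pressed hard on the frame (over 45 N) (contact force between any of tin_a, tin_b, tin_c, tin_d and frame above 45 N).
It fails at once if a bystander is shifted by more than 40 mm (distance of any of glue_jar, swab_block, swab_jar, brush, pigment_bowl from where it was at the start of the episode above 0.04 m).
Of tin_a, tin_b, tin_d only 1 to 3 are there at a start; the rules pass over those that are not, and their reading is None.
At some moment in a run one of tin_a, tin_b, tin_c, tin_d may be knocked a few centimetres aside while the robot is not near it.
It also fails if it takes over 210 s, if anything falls off the work surface, if the arm or the gripper's body presses on something with over 40 N, if the wrist force passes 120 N, or if a joint passes its speed limit or range.

ROBOT

A 6-joint arm with a two-finger parallel gripper is mounted at the origin on the work surface. World frame = base frame: x ahead of the robot, y to its left, z up, the work surface at z = 0. Lengths are in m, angles in rad, forces in N, time in s.
With the tool pointing down it reaches from about 0.25 to 0.775 m from the base axis. Payload 4 kg.
Tool frame: the origin (TCP) lies on the centre line of the jaws, within the pads' length; the fingertips stand 25 mm ahead of it and the grasp point (between the pads) lies 6 mm ahead of it; z points along the fingers, y is the line along which they close (so a half turn about z gives the same grasp; the last joint's range is limited). The gripper opens to 94 mm and grips with 3 to 60 N. Pads are 16 mm wide; open, the fingers measure 119 mm over their backs; the gripper's body (75 mm by 177 mm) begins 78 mm behind the grasp point.
Start: joints at [-1.435, 0.087, 1.371, -0, 1.684, -0.103], TCP at [0.13, -0.534, 0.231] pointing down, gripper open.
Joint ranges: [-3.1, 3.1], [-0.76, 2.03], [0.27, 2.55], [-1.08, 4.22], [0.17, 2.65], [-2.57, 2.57]. Speed limits (rad/s): [2.79, 2.79, 3.14, 3.14, 3.14, 3.14].

INTERFACE

Orientations are given as [roll, pitch, yaw] about the fixed x, y, z axes, in that order (R = Rz(yaw) Ry(pitch) Rx(roll)).
In Python, from bench import sensors, optics, ticket gives the robot as it stands.
- The arm moves only by the tool send_rows, never from a script. Its argument "rows" is a list of rows, each a list of 6 numbers: the shift along the world's x, y, z in mm, then the turn, a rotation vector about the world's x, y, z in rad. In form: [[x, y, z, wx, wy, wz], ...]. A call has 1 to 8 rows; each row shifts and turns the commanded pose from where the row before left it; what a row does not reach is not made up. A row lasts 1/12 s, in which the tool goes at most 41.7 mm and 7.16 degrees, less where a joint would pass 70% of its speed; a pose out of reach is approached as far as the arm can. A call is refused whole if a number of a shift passes 41.7 or a number of a turn 0.125, either way. A call with a gripper value outside its range is refused whole. "grip" is the finger opening in mm, from 0 to 94, set as the call begins (left out, the last holds). The fingers move at their own pace and stop on an object; the grip force is fixed at half the most. Time passes only in rows, so rows that do not move let the fingers close. It gives the time, the measured TCP pose, the force, the opening and the grip force at its end, in the units of the state.
- sensors.get_obs(): the state, without advancing time (a new reading comes with each control period).
- optics.snapshot(name): name is "side" or "top"; returns the picture (384x512x3 uint8, red, green, blue); there is no depth.
- optics.camera_model(name): a dict with "vertical_fov" (degrees; the focal length in pixels is half the picture's height over the tangent of half this angle, whatever the lens; pixels are square), "cx", "cy" (the principal point, pixels), "R" (3x3) and "t" (3): a world point X has camera coordinates R X + t. Camera axes: x right, y down, z forward; pixel columns grow to the right and rows downward; lengths in m; the calibration is good to about 2 mm. A picture is of the moment at which its call begins. camera_model takes no time and is no camera call.
- ticket.close_job(): hands the job in; it is judged then, once.
The state is a dict: "time": time; "joint_positions": joint angles; "qvel": joint speeds; "joint_torque": joint torques, N m; "tool_pos": TCP position; "ee_rot": TCP orientation; "wrist_force": force on the tool from outside, world axes, zero at the start; "wrist_torque": the same for the moment, N m; "width": finger opening in m; "finger_force": force on a finger pad.
Only numpy, scipy, OpenCV 4.12 (cv2) and the standard library are available. Lean on these libraries where they do the work, as an engineer would, in place of code of your own. Each camera call takes 0.05 s, during which the arm holds its last target. There are 200 camera calls.

## Working session

There is one attempt and no reset: what is moved stays moved. The work goes in short steps, Python scripts to look and compute and a tool call to move; the robot and the scene stay as the last step left them, time stands still between calls to the robot, and variables do not carry over. Pictures are saved under pics/ and viewed, at most 14 in all, crops included, and the job is handed in when it is done.

Besides the shell and the picture viewer there is one more tool, called after "Emit:" as name([rows], argument=value, ...), one row to a line, values as JSON. send_rows: Moves the arm, as the interface text tells. Its arguments: {"type":"object","properties":{"rows":{"type":"array"},"grip":{"type":"number"}},"required":["rows"]}

```bash
mkdir -p pics; ls
python3 - <<'E'
from bench import sensors, optics
import cv2, numpy as np
np.set_printoptions(precision=4,suppress=True)
for n in ("side","top"):
    im=optics.snapshot(n); cv2.imwrite(f"pics/{n}0.png",cv2.resize(im[:,:,::-1],(800,600),interpolation=cv2.INTER_CUBIC))
    print(n,optics.camera_model(n))
o=sensors.get_obs(); print(o)
E
```

```text
pics
side {'vertical_fov': 46.97499125454218, 'cx': 254.63460881442833, 'cy': 191.98747930552284, 'R': array([[-0.8669, -0.4981, -0.0162],
       [-0.3101,  0.5645, -0.765 ],
       [ 0.3902, -0.6582, -0.6438]]), 't': array([0.4792, 0.3082, 1.1923])}
top {'vertical_fov': 44.510124130806986, 'cx': 251.2172141103663, 'cy': 189.7268253529796, 'R': array([[ 0.0103, -0.9997, -0.0224],
       [-0.9918, -0.0073, -0.1275],
       [ 0.1273,  0.0236, -0.9916]]), 't': array([-0.0039,  0.5706,  1.2463])}
{'time': 0.1, 'joint_positions': array([-1.4351,  0.0879,  1.3721, -0.    ,  1.6836, -0.1031]), 'qvel': array([-0.0005, -0.0035, -0.0038,  0.0004,  0.0006, -0.0014]), 'joint_torque': array([  0.0019, -34.1254, -30.3301,   0.072 ,   0.0305,  -0.0001]), 'tool_pos': array([ 0.13  , -0.534 ,  0.2294]), 'ee_rot': array([-3.1396, -0.0002,  0.2388]), 'wrist_force': array([-1.2188,  0.4654,  0.1197]), 'wrist_torque': array([-0.0216,  0.0218,  0.0292]), 'finger_force': 0.0, 'width': 0.09413320303194699}
```

View pics/side0.png

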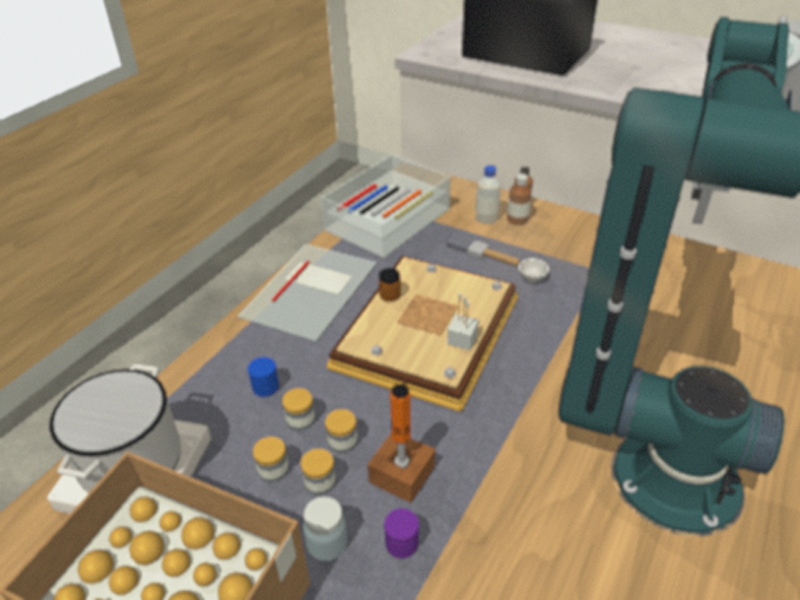

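View pics/top0.png

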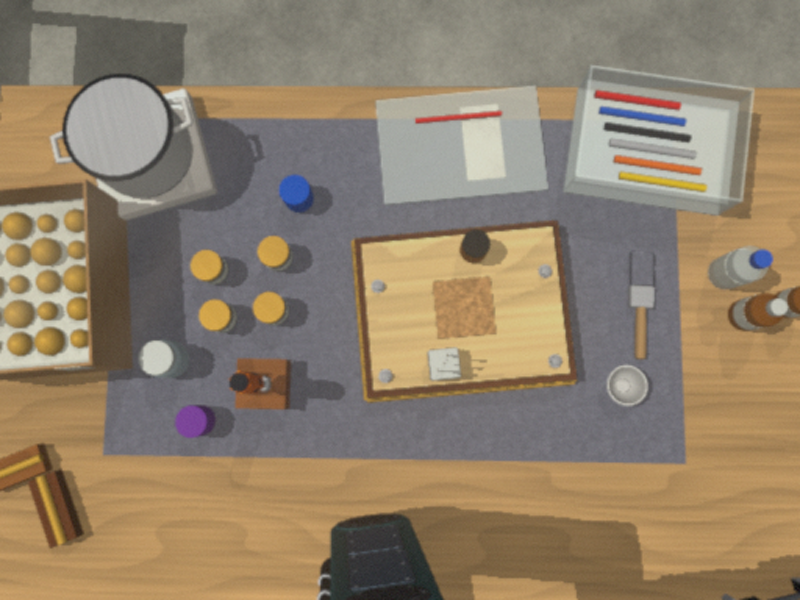

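Top view (800x600 pixels): frame around (465,310); screws at (378,287), (545,271), (386,376) and (555,361); driver block at (262,384). The four gold-lid tins are at (207,265), (274,251), (215,315) and (269,307). They fit the description because they are grey with a gold lid. The blue one at (296,193) and the purple one at (194,421) are look-alikes and don't fit. Next I'll enlarge to confirm.

```bash
cat > h.py <<'E'
import numpy as np, cv2
from bench import sensors, optics
from scipy.optimize import least_squares
from scipy.spatial.transform import Rotation as Ro
np.set_printoptions(precision=4,suppress=True)
M={n:optics.camera_model(n) for n in("side","top")}
def proj(n,X):
    m=M[n];X=np.atleast_2d(X);c=X@np.array(m["R"]).T+m["t"];f=192/np.tan(np.radians(m["vertical_fov"])/2)
    return np.c_[m["cx"]+f*c[:,0]/c[:,2],m["cy"]+f*c[:,1]/c[:,2]]
def tri(obs):  # list of (cam,px) -> point
    r=lambda X:np.concatenate([proj(n,X)[0]-p for n,p in obs])
    s=least_squares(r,[.5,0,.05]);return s.x,s.fun
def ray(n,p,z):
    s=least_squares(lambda a:proj(n,[a[0],a[1],z])[0]-p,[.5,0]);return s.x
def snap(n,name=None):
    im=optics.snapshot(n)[:,:,::-1].copy()
    if name: cv2.imwrite(f"pics/{name}_raw.png",im)
    return im
def crop(im,x,y,w,h,k):
    c=cv2.resize(im[y:y+h,x:x+w],None,fx=k,fy=k,interpolation=cv2.INTER_CUBIC)
    for i in range(0,w,10): cv2.putText(c,str(x+i),(i*k,8),0,.3,(0,0,255),1); cv2.line(c,(i*k,8),(i*k,14),(0,0,255),1)
    for i in range(0,h,10): cv2.putText(c,str(y+i),(0,i*k+4),0,.3,(0,0,255),1)
    return c
E
python3 - <<'E'
from h import *
a=snap("top","t1");b=snap("side","s1")
cv2.imwrite("pics/c_frame_t.png",crop(a,220,138,160,120,5))
cv2.imwrite("pics/c_frame_s.png",crop(b,205,160,133,100,6))
cv2.imwrite("pics/c_tins_t.png",crop(a,85,140,133,100,6)) 
cv2.imwrite("pics/c_tins_s.png",crop(b,150,220,133,100,6))
# distorsion check: print projections guess
print(proj("top",[[.5,0,0]]),proj("side",[[.5,0,0]]))
E
```

```text
[[251.6599 216.4848]] [[269.2055 240.7635]]
```

View pics/c_frame_t.png

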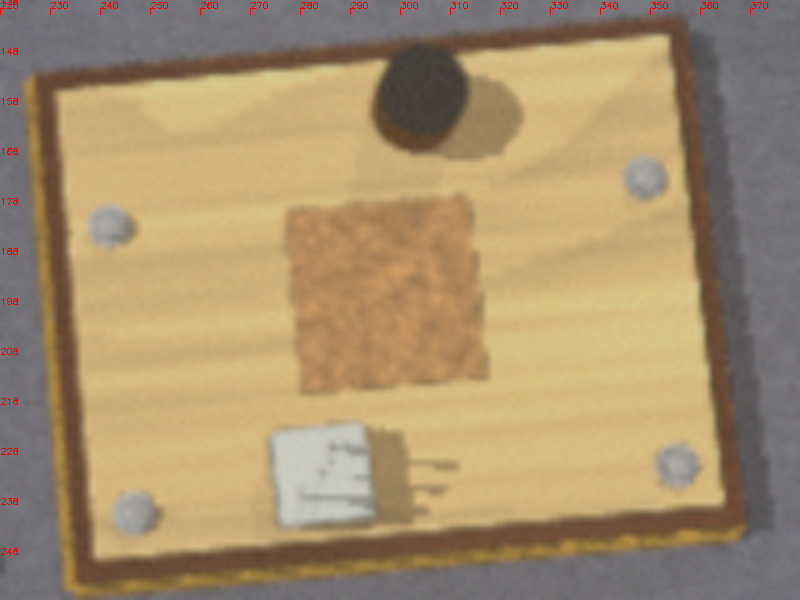

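View pics/c_frame_s.png

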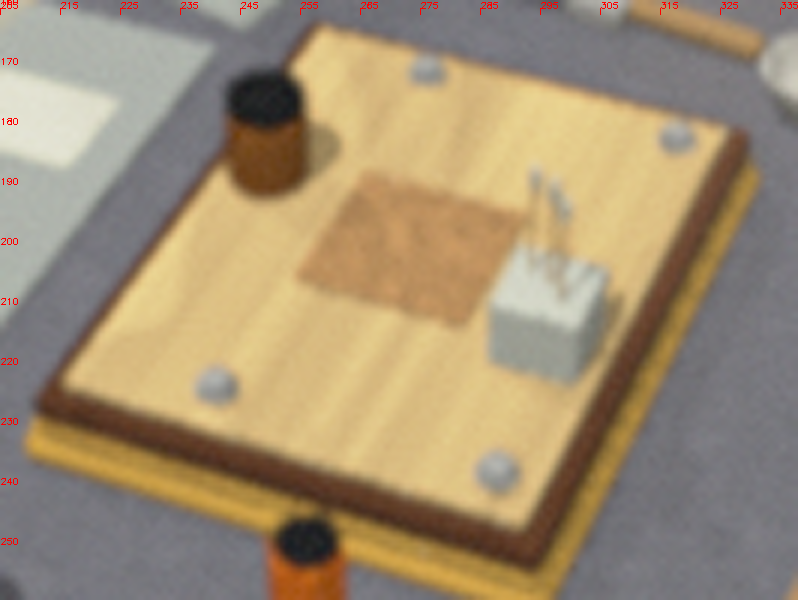

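View pics/c_tins_t.png

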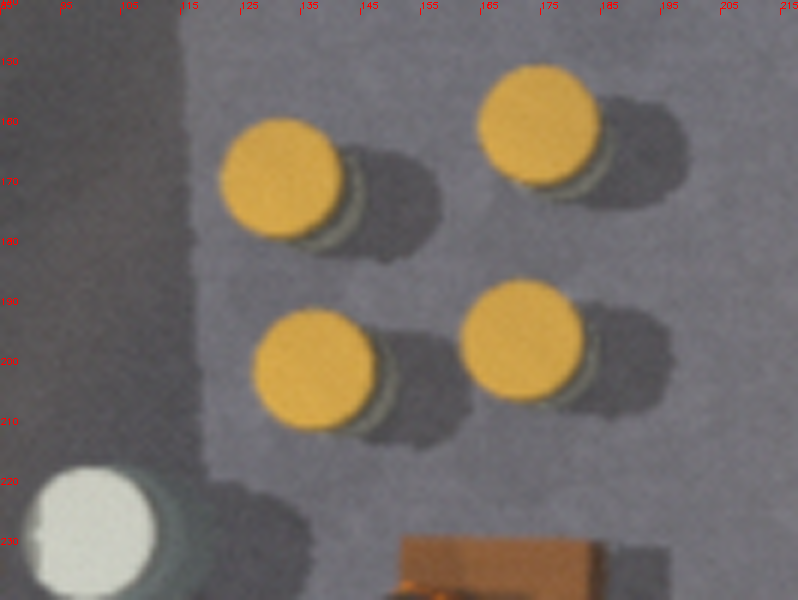

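View pics/c_tins_s.png

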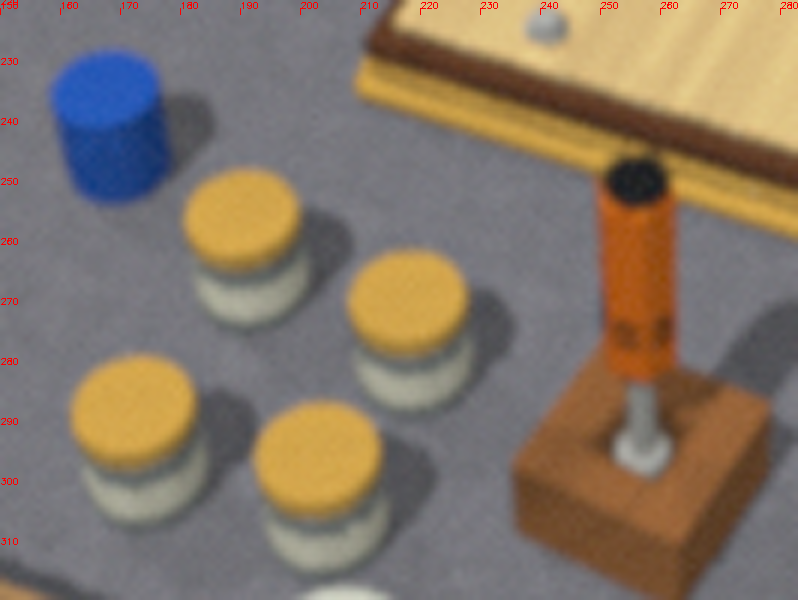

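Crop readings:
- **Screws:** in the top crop (5x, offset 220,138) they are at (111,226), (645,177), (677,465) and (135,513).
- **Tins:** the four gold-lid tins are confirmed. Lid centres in the top crop (6x, offset 85,140) are (281,178), (539,125), (314,369) and (522,340).
- **Look-alikes:** blue and purple are not meant.

Next I'll fit everything.

```bash
python3 - <<'E'
from h import *
def un(P,k,ox,oy): return (np.array(P,float)+.5)/k-.5+[ox,oy]
T=lambda P:un(P,5,220,138); S=lambda P:un(P,6,205,160)
TT=lambda P:un(P,6,85,140); TS=lambda P:un(P,6,150,220)
cork=np.array([[50,50],[50,-50],[-50,-50],[-50,50]])
bb=np.array([[128,168],[128,-168],[-128,-168],[-128,168]])
sc=np.array([[50,145],[50,-145],[-105,-145],[-105,145]])
ct=T([(287,208),(470,195),(487,376),(302,393)]); cs=S([(370,170),(528,212),(462,328),(297,275)])
# side order: which corner? use nearest later
bt=T([(57,90),(670,34),(724,505),(95,560)])
st=T([(111,226),(645,177),(677,465),(135,513)]); ss=S([(217,383),(427,68),(677,135),(497,470)])
cs=S([(297,275),(370,170),(528,212),(462,328)])
def W(p,X,z): 
    c,s=np.cos(p[2]),np.sin(p[2]);X=X/1000
    return np.c_[p[0]+c*X[:,0]-s*X[:,1],p[1]+s*X[:,0]+c*X[:,1],np.full(len(X),z)]
def res(p):
    d=p[3]
    return np.r_[(proj("top",W(p,cork,.053+d))-ct).ravel(),(proj("side",W(p,cork,.053+d))-cs).ravel(),(proj("top",W(p,bb,.05+d))-bt).ravel(),
     (proj("top",W(p,sc,.060+d))-st).ravel(),(proj("side",W(p,sc,.060+d))-ss).ravel()]
f=least_squares(res,[.55,0,0,0]);print("frame",f.x);print(f.fun.reshape(-1,2))
p=f.x;print("screws",W(p,sc,0)[:,:2],"press",p[:2])
for a,b in zip(st,ss): print("tri screw",*tri([("top",a),("side",b)]))
# screws centroid by code
for n,f0 in(("top","t1"),("side","s1")):
    im=cv2.imread(f"pics/{f0}_raw.png").astype(float);
    for c in (st if n=="top" else ss):
        x,y=np.round(c).astype(int);w=im[y-6:y+7,x-6:x+7];sat=w.max(2)-w.min(2);m=np.clip((60-sat)/30,0,1)
        yy,xx=np.mgrid[y-6:y+7,x-6:x+7];print(n,c,(m*xx).sum()/m.sum(),(m*yy).sum()/m.sum(),m.sum())
tt=TT([(281,178),(539,125),(314,369),(522,340)]); ts=TS([(134,410),(242,217),(318,456),(407,300)])
for a,b in zip(tt,ts):
    X,r=tri([("top",a),("side",b)]);print("tin",X,r,"ray@.06",ray("top",a,.06),ray("side",b,.06))
E
python3 - <<'E'
import sys;sys.path.insert(0,'.')
from h import *
a=cv2.imread("pics/t1_raw.png");b=cv2.imread("pics/s1_raw.png")
l=crop(a,140,222,57,50,7);r=crop(b,230,240,57,75,7)
c=np.zeros((525,800,3),np.uint8);c[:350,:399]=l;c[:525,400:799]=r
cv2.imwrite("pics/c_drv.png",c)
E
```

```text
frame [ 0.5515 -0.1223  0.0965 -0.0015]
[[-0.374   0.5514]
 [-0.1088 -0.1226]
 [ 0.3486  0.4588]
 [ 0.1016  0.3337]
 [-0.9694  0.6083]
 [-0.9678  0.0985]
 [ 0.2541  0.6362]
 [ 0.1638  0.1015]
 [-0.0385  0.0498]
 [-0.0388  0.279 ]
 [ 0.1632  0.0322]
 [ 0.0949  0.0102]
 [-0.2467 -0.3127]
 [ 0.4512 -0.0606]
 [ 0.6758 -0.0126]
 [-0.167  -0.0616]
 [-0.4188 -0.2197]
 [ 0.1275 -0.1065]
 [ 0.3002 -0.4957]
 [-0.2185 -0.2911]]
screws [[ 0.5873  0.0269]
 [ 0.6152 -0.2618]
 [ 0.4609 -0.2767]
 [ 0.433   0.0119]] press [ 0.5515 -0.1223]
tri screw [0.5864 0.0262 0.0574] [ 0.0227  0.05   -0.0623 -0.0097]
tri screw [ 0.615  -0.2605  0.059 ] [-0.0041 -0.0096  0.0138  0.0016]
tri screw [ 0.461  -0.2751  0.0574] [-0.0164 -0.0417  0.0582  0.0031]
tri screw [0.4327 0.0115 0.057 ] [ 0.0259  0.0626 -0.0759 -0.0068]
top [241.8 182.8] 241.40641099026902 182.73153978248425 58.233333333333334
top [348.6 173. ] 348.4679523539421 173.0209869540556 58.766666666666666
top [355.  230.6] 354.87444933920705 230.58370044052865 60.53333333333333
top [246.6 240.2] 246.3853734439834 240.20798755186726 64.26666666666667
side [240.75   223.4167] 240.58283433133735 223.88722554890222 33.4
side [275.75   170.9167] 276.55119926199256 168.05950184501845 72.26666666666668
side [317.4167 182.0833] 317.9350986500519 179.25960539979232 64.2
side [287.4167 237.9167] 287.4076655052265 238.1872822299652 38.266666666666666
tin [0.6207 0.3267 0.057 ] [ 0.1933  0.3882 -0.4168 -0.096 ] ray@.06 [0.6212 0.3264] [0.6177 0.328 ]
tin [0.6463 0.2103 0.0568] [ 0.1146  0.2343 -0.2695 -0.0583] ray@.06 [0.6463 0.21  ] [0.6435 0.2122]
tin [0.5337 0.3078 0.0582] [ 0.1745  0.3686 -0.3909 -0.0742] ray@.06 [0.5345 0.3078] [0.5318 0.3085]
tin [0.5482 0.2149 0.0575] [ 0.08    0.1718 -0.1925 -0.034 ] ray@.06 [0.5483 0.2146] [0.5463 0.2164]
```

View pics/c_drv.png

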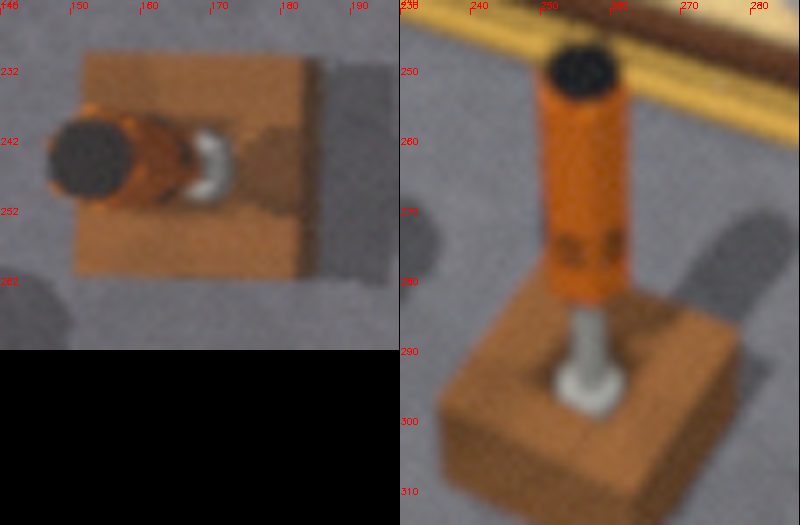

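The crop shows the driver standing in the middle of the block. Block top corners (top-view crop, 7x) are at (82,52), (302,56), (297,277) and (76,274), and the driver cap is at (90,158). In the side crop the cap is at (583,72).

Run:
```python
from h import *
u=lambda P,ox,oy:(np.array(P,float)+.5)/7-.5+[ox,oy]
c=u([(82,52),(302,56),(297,277),(76,274)],140,222)
q=np.array([[42.5,42.5],[42.5,-42.5],[-42.5,-42.5],[-42.5,42.5]])/1000
def res(p):
    C,S=np.cos(p[2]),np.sin(p[2]);X=np.c_[p[0]+C*q[:,0]-S*q[:,1],p[1]+S*q[:,0]+C*q[:,1],np.full(4,.052)]
    return (proj("top",X)-c).ravel()
f=least_squares(res,[.45,.2,0]);print("block",f.x,f.fun)
a=u([(90,158)],140,222)[0];b=u([(183,72)],230,240)[0]
print("cap",tri([("top",a),("side",b)]),ray("top",a,.218),ray("side",b,.218))
X=f.x
for z in(.052,.107,.212,.218):print(z,proj("top",[X[0],X[1],z]))
im=cv2.imread("pics/t1_raw.png");cv2.imwrite("pics/c_cap.png",crop(im,143,233,26,26,22))
```

```text
block [0.418  0.2253 0.0013] [ 0.0584 -0.0416  0.1725 -0.3592  0.0065  0.1356 -0.2367  0.257 ]
cap (array([0.4176, 0.2247, 0.2168]), array([ 0.141 ,  0.322 , -0.3626, -0.0475])) [0.4183 0.2248] [0.4162 0.2254]
0.052 [[166.597  245.0358]]
0.107 [[162.2643 244.8078]]
0.212 [[152.7939 244.3095]]
0.218 [[152.198  244.2781]]
```

View pics/c_cap.png

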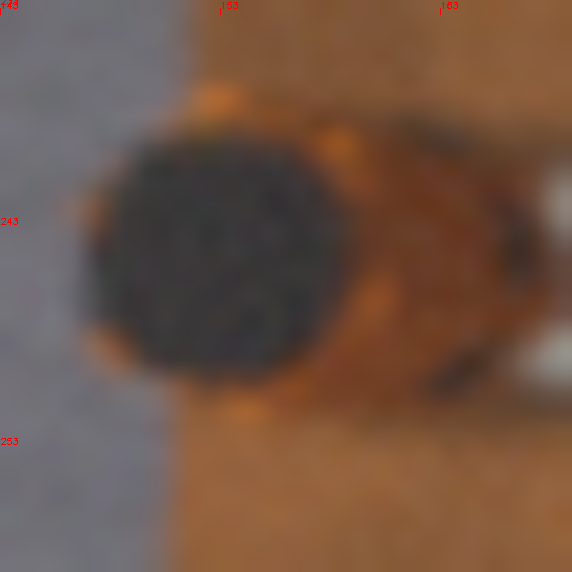

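The cap crop shows hex vertices near (215,98), (340,140), (378,292), (242,405), (105,345) and (88,205). That puts the flat normals at about 40° mod 60°, so I'll grip with tool yaw around 70°. Moving above the driver.

Emit:
send_rows([
  [12,31,18.5,0,0,0],
  [12,31,18.5,0,0,0],
  [12,31,18.5,0,0,0],
  [12,31,18.5,0,0,0],
  [12,31,18.5,0,0,0],
  [12,31,18.5,0,0,0],
  [12,31,18.5,0,0,0],
  [12,31,18.5,0,0,0],
], grip=94)

```text
time: 0.87
tool_pos: [0.2262, -0.2847, 0.3793]
ee_rot: [3.141, -0.0, 0.238]
wrist_force: [1.6, 0.4, 0.0]
width: 0.0944
finger_force: 0.0
```

Emit:
send_rows([
  [12,32,0,0,0,0.123],
  [12,32,0,0,0,0.123],
  [12,32,0,0,0,0.123],
  [12,32,0,0,0,0.123],
  [12,32,0,0,0,0.123],
  [12,32,0,0,0,0.123],
  [12,32,0,0,0,0.123],
  [12,32,0,0,0,0.123],
])

```text
time: 1.53
tool_pos: [0.322, -0.0287, 0.3786]
ee_rot: [3.14, 0.0, 1.229]
wrist_force: [0.3, -0.4, -0.3]
width: 0.0941
finger_force: 0.0
```

Emit:
send_rows([
  [12,32,0,0,0,0],
  [12,32,0,0,0,0],
  [12,32,0,0,0,0],
  [12,32,0,0,0,0],
  [12,32,0,0,0,0],
  [12,32,0,0,0,0],
  [12,32,0,0,0,0],
  [12,31,0,0,0,0],
])

```text
time: 2.2
tool_pos: [0.4182, 0.2266, 0.3783]
ee_rot: [3.142, 0.0, 1.224]
wrist_force: [0.6, -0.8, 1.4]
width: 0.0942
finger_force: 0.0
```

Emit:
send_rows([
  [0,-1.5,-25,0,0,0],
  [0,0,-25,0,0,0],
  [0,0,-25,0,0,0],
  [0,0,-25,0,0,0],
  [0,0,-25,0,0,0],
  [0,0,-25,0,0,0],
  [0,0,-20,0,0,0],
  [0,0,-15,0,0,0],
])

```text
time: 2.87
tool_pos: [0.417, 0.2227, 0.1908]
ee_rot: [-3.139, 0.002, 1.223]
wrist_force: [-0.8, -0.2, -0.1]
width: 0.0939
finger_force: 0.0
```

Emit:
send_rows([
  [0,0,0,0,0,0],
  [0,0,0,0,0,0],
  [0,0,0,0,0,0],
  [0,0,0,0,0,0],
  [0,0,0,0,0,0],
  [0,0,0,0,0,0],
  [0,0,0,0,0,0],
  [0,0,0,0,0,0],
], grip=0)

```text
time: 3.53
tool_pos: [0.4183, 0.2231, 0.1939]
ee_rot: [3.141, -0.0, 1.223]
wrist_force: [-0.1, -0.5, 0.1]
width: 0.0441
finger_force: 0.0
```

Emit:
send_rows([
  [0,0,0,0,0,0],
  [0,0,0,0,0,0],
  [0,0,0,0,0,0],
  [0,0,0,0,0,0],
])

```text
time: 3.87
tool_pos: [0.4181, 0.2231, 0.1935]
ee_rot: [3.141, 0.0, 1.223]
wrist_force: [0.9, -0.4, 0.9]
width: 0.0299
finger_force: 30.0
```

Emit:
send_rows([
  [0,0,20,0,0,0],
  [0,0,24,0,0,0],
  [0,0,25,0,0,0.125],
  [0,0,25,0,0,0.125],
  [0,0,25,0,0,0.125],
  [0,0,25,0,0,0.125],
  [0,0,25,0,0,0.125],
  [0,0,21,0,0,0.125],
])

```text
time: 4.53
tool_pos: [0.418, 0.2231, 0.3846]
ee_rot: [3.142, -0.0, 1.979]
wrist_force: [0.9, -0.4, -1.3]
width: 0.0296
finger_force: 30.0
```

Emit:
send_rows([
  [1,-14,0,0,0,0.125],
  [1,-14,0,0,0,0.125],
  [1,-14,0,0,0,0.125],
  [1,-14,0,0,0,0.125],
  [1,-14,0,0,0,0.125],
  [1,-14,0,0,0,0.125],
  [1,-14,0,0,0,0.125],
  [1,-14,0,0,0,0.125],
])

```text
time: 5.2
tool_pos: [0.4259, 0.1104, 0.3827]
ee_rot: [-3.141, -0.002, 2.979]
wrist_force: [0.2, -1.9, -2.1]
width: 0.0297
finger_force: 30.0
```

Emit:
send_rows([
  [1,-14,0,0,0,0.125],
  [1,-14,0,0,0,0.125],
  [1,-14,0,0,0,0.125],
  [1,-14,0,0,0,0.125],
  [1,-14,0,0,0,0.125],
  [1,-14,0,0,0,0.125],
  [1,-14,0,0,0,0.125],
  [0,0,0,0,0,0.125],
])

```text
time: 5.87
tool_pos: [0.4331, 0.0111, 0.3825]
ee_rot: [3.141, -0.002, -2.307]
wrist_force: [-0.7, 1.2, -1.7]
width: 0.0299
finger_force: 30.0
```

Run:
```python
from h import *
o=sensors.get_obs();print(o["joint_positions"],o["tool_pos"],o["ee_rot"],o["wrist_force"],o["wrist_torque"])
```

```text
[-0.1044 -0.1504  1.3018 -0.0013  1.9922 -2.5101] [0.4331 0.0111 0.3825] [ 3.1407 -0.0022 -2.3073] [-0.6804  1.1727 -1.6606] [ 0.1157 -0.1401  0.0093]
```

Emit:
send_rows([
  [0,0,-15,0,0,0],
  [0,0,-15,0,0,0],
  [0,0,-15,0,0,0],
  [0,0,-15,0,0,0],
  [0,0,-15,0,0,0],
  [0,0,-15,0,0,0],
  [0,0,-13,0,0,0],
  [0,0,-10,0,0,0],
])

```text
time: 6.53
tool_pos: [0.4323, 0.0132, 0.2683]
ee_rot: [3.139, -0.002, -2.31]
wrist_force: [-0.2, 0.9, -2.4]
width: 0.0296
finger_force: 30.0
```

Run:
```python
from h import *
a=snap("top","t2");b=snap("side","s2");o=sensors.get_obs();t=o["tool_pos"];print(t,o["ee_rot"])
for z in(.0815+.0,): 
  R=[t[0],t[1],t[2]-.1815];H=[t[0],t[1],t[2]-.0865];print("rim",R,proj("top",R),proj("side",R),"handle bottom",proj("side",H))
print("screw",proj("side",[.433,.0119,.066]))
p=proj("side",R)[0].astype(int);q=proj("top",R)[0].astype(int)
c=np.zeros((560,800,3),np.uint8);c[:560,:392]=crop(b,p[0]-28,p[1]-50,56,80,7);c[:560,400:792]=crop(a,q[0]-28,q[1]-40,56,80,7)
cv2.imwrite("pics/c2.png",c)
```

```text
[0.4319 0.0132 0.2679] [ 3.1373 -0.0031 -2.3104]
rim [np.float64(0.43194340075640286), np.float64(0.013218667971069721), np.float64(0.08639893955088568)] [[245.5773 240.3121]] [[287.6144 231.3924]] handle bottom [[288.6982 207.3499]]
screw [[287.2755 235.8575]]
```

View pics/c2.png

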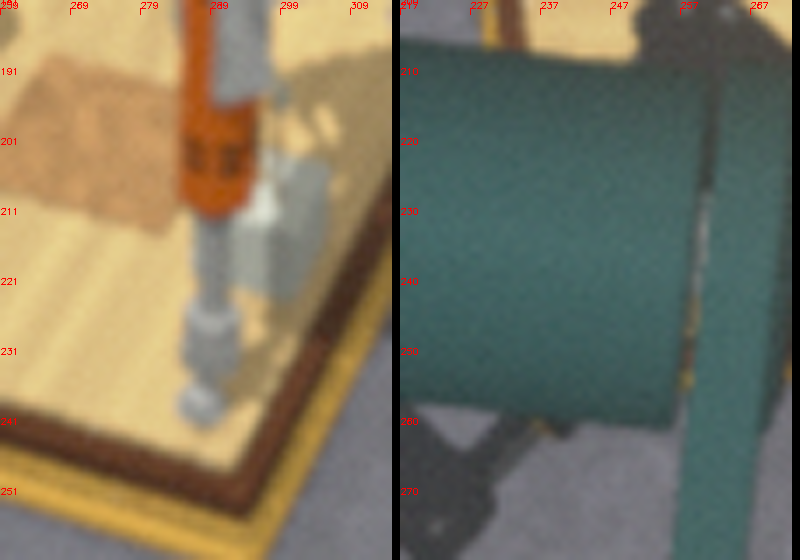

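Side crop: the driver's socket is about 1 px right of where it should be, so the grip is offset by about 2 mm along tool x. The screw tip is at side pixel (287.5,237). I'll correct for that and approach.

Emit:
send_rows([
  [2,0.3,-4,0,0,0],
  [0,0,-4,0,0,0],
  [0,0,-4,0,0,0],
  [0,0,-3,0,0,0],
  [0,0,0,0,0,0],
  [0,0,0,0,0,0],
  [0,0,0,0,0,0],
  [0,0,0,0,0,0],
])

```text
time: 7.3
tool_pos: [0.4352, 0.0134, 0.2558]
ee_rot: [-3.141, 0.0, -2.31]
wrist_force: [-0.0, 0.8, -1.7]
width: 0.0298
finger_force: 30.0
```

```bash
cat > st.py <<'E'
from h import *
P=[]
for i in range(1): o=sensors.get_obs()
print("t",round(o["time"],2),o["tool_pos"],"rim",o["tool_pos"][2]-.1815,o["ee_rot"],"q6",o["joint_positions"][5],"F",o["wrist_force"],"T",o["wrist_torque"],o["width"])
E
python3 st.py
```

```text
t 7.3 [0.4352 0.0134 0.2558] rim 0.0743461900553074 [-3.1412  0.0004 -2.3104] q6 -2.5016692610611666 F [-0.0047  0.8204 -1.676 ] T [ 0.0563 -0.0801  0.0267] 0.029832626572462155
```

Emit:
send_rows([
  [0,0,0,0,0,0],
])

```text
time: 7.38
tool_pos: [0.4352, 0.0134, 0.2558]
ee_rot: [-3.141, 0.0, -2.31]
wrist_force: [0.3, -0.3, -1.8]
width: 0.0301
finger_force: 30.0
```

Emit:
send_rows([
  [0,0,0,0,0,0],
])

```text
time: 7.47
tool_pos: [0.4352, 0.0134, 0.2557]
ee_rot: [-3.141, 0.0, -2.31]
wrist_force: [0.6, -0.1, -2.4]
width: 0.03
finger_force: 30.0
```

Emit:
send_rows([
  [-0.7,0,-1.5,0,0,0],
  [0,0,-1.5,0,0,0],
  [0,0,-1.5,0,0,0],
  [0,0,-1.5,0,0,0],
  [0,0,-1.5,0,0,0],
  [0,0,-1.5,0,0,0],
  [0,0,-1.5,0,0,0],
  [0,0,0,0,0,0],
])

```text
time: 8.13
tool_pos: [0.4342, 0.0134, 0.2445]
ee_rot: [3.141, -0.0, -2.31]
wrist_force: [-0.5, -0.5, -2.7]
width: 0.0298
finger_force: 30.0
```

Emit:
send_rows([
  [0,0,-1,0,0,0],
  [0,0,-1,0,0,0],
  [0,0,0,0,0,0],
])

```text
time: 8.38
tool_pos: [0.4345, 0.0134, 0.2435]
ee_rot: [-3.141, 0.0, -2.31]
wrist_force: [-1.5, 0.4, -0.7]
width: 0.0298
finger_force: 30.0
```

Emit:
send_rows([
  [0,0,-1,0,0,0],
  [0,0,0,0,0,0],
])

```text
time: 8.55
tool_pos: [0.4345, 0.0134, 0.2431]
ee_rot: [-3.141, 0.001, -2.31]
wrist_force: [-1.4, -0.3, 3.8]
width: 0.0297
finger_force: 30.0
```

Emit:
send_rows([
  [0,0,-0.5,0,0,-0.05],
  [0,0,0,0,0,-0.05],
  [0,0,0,0,0,-0.05],
  [0,0,0,0,0,-0.05],
  [0,0,0,0,0,0],
])

```text
time: 8.97
tool_pos: [0.4352, 0.0129, 0.243]
ee_rot: [-3.138, 0.002, -2.511]
wrist_force: [-0.4, -1.1, 4.0]
width: 0.0299
finger_force: 30.0
```

```bash
python3 st.py
```

```text
t 8.97 [0.4352 0.0129 0.243 ] rim 0.06148564758871172 [-3.1385  0.002  -2.5114] q6 -2.3010918921650783 F [-0.4456 -1.104   4.0387] T [-0.2963 -0.0985 -0.0128] 0.029927264737780526
```

Emit:
send_rows([
  [0.3,-0.4,-0.3,0,0,-0.05],
  [0.1,-0.1,0,0,0,-0.05],
  [0.1,-0.1,0,0,0,-0.05],
  [0.1,-0.1,0,0,0,-0.05],
  [0,0,0,0,0,0],
])

```text
time: 9.38
tool_pos: [0.4356, 0.0122, 0.2427]
ee_rot: [-3.139, 0.002, -2.711]
wrist_force: [-0.1, -0.8, 5.3]
width: 0.0298
finger_force: 30.0
```

```bash
python3 st.py
```

```text
t 9.38 [0.4356 0.0122 0.2427] rim 0.06119282275014962 [-3.1394  0.002  -2.7109] q6 -2.103135740542543 F [-0.0677 -0.7724  5.3026] T [-0.2167  0.1102  0.0593] 0.02975190744460758
```

Emit:
send_rows([
  [0.05,-0.1,-0.3,0,0,-0.05],
  [0.05,-0.1,0,0,0,-0.05],
  [0.05,-0.1,0,0,0,-0.05],
  [0.03,-0.1,0,0,0,-0.05],
  [0,0,0,0,0,0],
])

```text
time: 9.8
tool_pos: [0.4357, 0.0119, 0.2427]
ee_rot: [-3.14, 0.003, -2.911]
wrist_force: [-0.2, -1.1, 7.8]
width: 0.0298
finger_force: 30.0
```

```bash
python3 st.py
```

```text
t 9.8 [0.4357 0.0119 0.2427] rim 0.0611783994907861 [-3.14    0.0026 -2.9108] q6 -1.9040627599096174 F [-0.1755 -1.0666  7.8498] T [-0.1925  0.2748 -0.0262] 0.0297970246819499
```

Emit:
send_rows([
  [0.02,-0.1,0,0,0,-0.05],
  [0.02,-0.1,0,0,0,-0.05],
  [0.02,-0.1,0,0,0,-0.05],
  [0,-0.1,0,0,0,-0.05],
  [0,0,0,0,0,0],
])

```text
time: 10.22
tool_pos: [0.4358, 0.0115, 0.2428]
ee_rot: [-3.14, 0.003, -3.111]
wrist_force: [-1.0, -0.6, 6.0]
width: 0.0296
finger_force: 30.0
```

```bash
python3 st.py
```

```text
t 10.22 [0.4358 0.0115 0.2428] rim 0.061296850462758234 [-3.1403  0.0031 -3.1109] q6 -1.704928282612984 F [-0.965  -0.5797  6.0073] T [-0.3399  0.19    0.0458] 0.02961752243010067
```

Run:
```python
from h import *
b=snap("side","s3");t=sensors.get_obs()["tool_pos"]
for dz in(.0865,.15,.1815): print(dz,proj("side",[t[0],t[1],t[2]-dz]))
print("flange c",proj("side",[.433,.0119,.055]))
cv2.imwrite("pics/c3.png",crop(b,262,190,50,55,11)[:600])
```

```text
0.0865 [[287.4518 213.1094]]
0.15 [[286.7659 229.0161]]
0.1815 [[286.4414 236.5399]]
flange c [[287.1597 238.4428]]
```

View pics/c3.png

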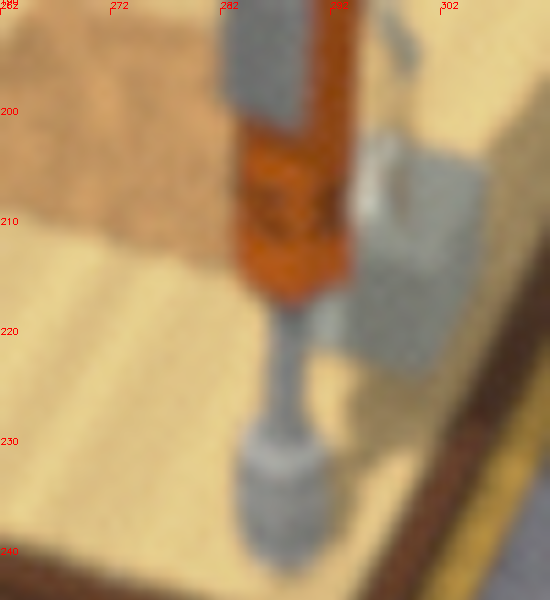

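Emit:
send_rows([
  [-0.2,-0.5,0,0,0,0],
  [0,-0.5,0,0,0,0],
  [0,0,0,0,0,0],
])

```text
time: 10.52
tool_pos: [0.4357, 0.011, 0.2428]
ee_rot: [3.141, 0.003, -3.109]
wrist_force: [-1.0, 0.4, 6.6]
width: 0.03
finger_force: 30.0
```

```bash
python3 st.py
```

```text
t 10.52 [0.4357 0.011  0.2428] rim 0.061298312628347895 [ 3.1412  0.0035 -3.1088] q6 -1.7089544734896949 F [-1.0425  0.3773  6.5519] T [ 0.1208  0.1541 -0.0018] 0.02999663070010906
```

Emit:
send_rows([
  [0,0.1,0,0,0,0.05],
  [0,0.1,0,0,0,0.05],
  [0,0.1,0,0,0,0.05],
  [0,0.1,0,0,0,0.05],
  [0,0,0,0,0,0],
])

```text
time: 10.93
tool_pos: [0.4356, 0.0118, 0.2428]
ee_rot: [3.141, 0.003, -2.907]
wrist_force: [-0.3, 1.0, 6.8]
width: 0.0301
finger_force: 30.0
```

```bash
python3 st.py
```

```text
t 10.93 [0.4356 0.0118 0.2428] rim 0.06127967762583225 [ 3.1413  0.0032 -2.9069] q6 -1.909579505797497 F [-0.3018  1.0465  6.8279] T [ 0.3323  0.2006 -0.0325] 0.030051706310347488
```

Emit:
send_rows([
  [-0.05,0.1,0,0,0,0.05],
  [-0.05,0.1,0,0,0,0.05],
  [-0.05,0.1,0,0,0,0.05],
  [-0.05,0.1,0,0,0,0.05],
  [0,0,0,0,0,0],
])

```text
time: 11.35
tool_pos: [0.4353, 0.0122, 0.2427]
ee_rot: [-3.141, 0.003, -2.707]
wrist_force: [-1.1, 1.2, 6.4]
width: 0.0302
finger_force: 30.0
```

```bash
python3 st.py
```

```text
t 11.35 [0.4353 0.0122 0.2427] rim 0.06117076462953669 [-3.1413  0.0031 -2.7069] q6 -2.108710261239098 F [-1.0861  1.2095  6.3609] T [ 0.2766  0.2656 -0.0365] 0.03015523217183722
```

Emit:
send_rows([
  [0,0,-1.5,0,0,0],
  [0,0,-1.5,0,0,0],
  [0,0,0,0,0,0],
])

```text
time: 11.6
tool_pos: [0.4358, 0.0123, 0.242]
ee_rot: [-3.14, 0.006, -2.708]
wrist_force: [-1.9, 0.6, 14.5]
width: 0.0295
finger_force: 30.0
```

Emit:
send_rows([
  [-0.07,0.1,0,0,0,0.05],
  [-0.07,0.1,0,0,0,0.05],
  [-0.07,0.1,0,0,0,0.05],
  [-0.07,0.1,0,0,0,0.05],
])

```text
time: 11.93
tool_pos: [0.4345, 0.0122, 0.2372]
ee_rot: [3.141, -0.0, -2.506]
wrist_force: [-0.0, 0.5, -2.3]
width: 0.0297
finger_force: 30.0
```

```bash
python3 st.py
```

```text
t 11.93 [0.4345 0.0122 0.2372] rim 0.05565424665177074 [ 3.141  -0.0002 -2.5064] q6 -2.3087206661996444 F [-0.0182  0.4769 -2.3126] T [ 0.0453 -0.1809 -0.0316] 0.029690598762316837
```

Emit:
send_rows([
  [-0.07,0.08,0,0,0,0.05],
  [-0.07,0.08,0,0,0,0.05],
  [-0.07,0.08,0,0,0,0.05],
  [-0.07,0.08,0,0,0,0.04],
])

```text
time: 12.27
tool_pos: [0.4346, 0.0123, 0.237]
ee_rot: [-3.141, -0.0, -2.317]
wrist_force: [1.6, -0.6, -2.6]
width: 0.0296
finger_force: 30.0
```

```bash
python3 st.py
```

```text
t 12.27 [0.4346 0.0123 0.237 ] rim 0.05545276772660229 [-3.1414 -0.0001 -2.3168] q6 -2.497826013087846 F [ 1.6316 -0.6389 -2.6235] T [-0.1361 -0.5786  0.0049] 0.029631280475586372
```

It dropped in: rim at 0.0555, which is seated on a proud screw. I'll press lightly, hold, then work out the turning rows with the offset compensated.

Emit:
send_rows([
  [0,0,-1,0,0,0],
  [0,0,-0.5,0,0,0],
  [0,0,0,0,0,0],
  [0,0,0,0,0,0],
])

```text
time: 12.6
tool_pos: [0.4345, 0.0124, 0.2364]
ee_rot: [-3.141, 0.0, -2.321]
wrist_force: [1.3, -0.7, -0.6]
width: 0.0299
finger_force: 30.0
```

```bash
cat > rows.py <<'E'
import sys,numpy as np
# psi0, step, n, r(mm): row deltas for keeping driver axis fixed
p0,st,n,r=map(float,sys.argv[1:5]);n=int(n)
ps=p0+st*np.arange(n+1);P=-r*np.c_[np.cos(ps),np.sin(ps)]
Q=np.round(P-P[0],1);D=np.diff(Q,axis=0)
for i in range(0,n,8): print([[float(round(a,1)),float(round(b,1))] for a,b in D[i:i+8]])
E
python3 st.py; python3 rows.py -2.317 -0.12 40 2.2
```

```text
t 12.6 [0.4345 0.0124 0.2364] rim 0.05493391391884739 [-3.1411  0.0004 -2.3207] q6 -2.493887564687906 F [ 1.2957 -0.7007 -0.6198] T [-0.1244 -0.5343 -0.0251] 0.02993188909485373
[[0.2, -0.2], [0.1, -0.2], [0.2, -0.2], [0.1, -0.3], [0.1, -0.2], [0.0, -0.3], [0.0, -0.2], [0.0, -0.3]]
[[-0.1, -0.3], [0.0, -0.2], [-0.2, -0.3], [-0.1, -0.2], [-0.2, -0.2], [-0.2, -0.2], [-0.2, -0.1], [-0.2, -0.2]]
[[-0.2, -0.1], [-0.3, -0.1], [-0.2, 0.0], [-0.3, 0.0], [-0.3, 0.0], [-0.2, 0.1], [-0.3, 0.0], [-0.2, 0.1]]
[[-0.2, 0.2], [-0.3, 0.1], [-0.1, 0.2], [-0.2, 0.2], [-0.1, 0.3], [-0.1, 0.2], [-0.1, 0.2], [-0.1, 0.3]]
[[0.0, 0.3], [0.0, 0.2], [0.1, 0.3], [0.0, 0.2], [0.1, 0.3], [0.2, 0.2], [0.1, 0.2], [0.2, 0.2]]
```

Emit:
send_rows([
  [0.2,-0.2,-0.1,0,0,-0.12],
  [0.1,-0.2,-0.1,0,0,-0.12],
  [0.2,-0.2,-0.1,0,0,-0.12],
  [0.1,-0.3,-0.1,0,0,-0.12],
  [0.1,-0.2,-0.1,0,0,-0.12],
  [0,-0.3,-0.1,0,0,-0.12],
  [0,-0.2,-0.1,0,0,-0.12],
  [0,-0.3,-0.1,0,0,-0.12],
])

```text
time: 13.27
tool_pos: [0.4351, 0.0108, 0.236]
ee_rot: [3.141, 0.001, 2.997]
wrist_force: [-0.4, 0.1, 0.9]
width: 0.0295
finger_force: 30.0
```

```bash
python3 st.py
```

```text
t 13.27 [0.4351 0.0108 0.236 ] rim 0.0545349067016877 [3.1407 0.0006 2.9973] q6 -1.5326407997828329 F [-0.4033  0.0924  0.9461] T [ 0.0804 -0.236   0.0763] 0.029500010414929504
```

Emit:
send_rows([
  [-0.1,-0.3,-0.1,0,0,-0.12],
  [0,-0.2,-0.1,0,0,-0.12],
  [-0.2,-0.3,-0.1,0,0,-0.12],
  [-0.1,-0.2,-0.1,0,0,-0.12],
  [-0.2,-0.2,-0.1,0,0,-0.12],
  [-0.2,-0.2,-0.1,0,0,-0.12],
  [-0.2,-0.1,-0.1,0,0,-0.12],
  [-0.2,-0.2,-0.1,0,0,-0.12],
])

```text
time: 13.93
tool_pos: [0.4342, 0.0095, 0.2354]
ee_rot: [3.139, -0.001, 2.038]
wrist_force: [0.8, 0.8, 1.4]
width: 0.0299
finger_force: 30.0
```

```bash
python3 st.py
```

```text
t 13.93 [0.4342 0.0095 0.2354] rim 0.05387280427766211 [ 3.1393 -0.0008  2.0377] q6 -0.5767924569751063 F [0.819  0.8488 1.3911] T [ 0.2735 -0.453   0.1516] 0.029872217346792174
```

Turning well: torque about 0.12 N m and the screw is sinking.

Emit:
send_rows([
  [-0.2,-0.1,-0.1,0,0,-0.12],
  [-0.3,-0.1,-0.1,0,0,-0.12],
  [-0.2,0,-0.1,0,0,-0.12],
  [-0.3,0,-0.1,0,0,-0.12],
  [-0.3,0,-0.1,0,0,-0.12],
  [-0.2,0.1,-0.1,0,0,-0.12],
  [-0.3,0,-0.1,0,0,-0.12],
  [-0.2,0.1,-0.1,0,0,-0.12],
])

```text
time: 14.6
tool_pos: [0.4325, 0.0095, 0.2347]
ee_rot: [3.14, -0.003, 1.078]
wrist_force: [0.9, 0.8, 0.9]
width: 0.0295
finger_force: 30.0
```

Emit:
send_rows([
  [-0.2,0.2,-0.1,0,0,-0.12],
  [-0.3,0.1,-0.1,0,0,-0.12],
  [-0.1,0.2,-0.1,0,0,-0.12],
  [-0.2,0.2,-0.1,0,0,-0.12],
  [-0.1,0.3,-0.1,0,0,-0.12],
  [-0.1,0.2,-0.1,0,0,-0.12],
  [-0.1,0.2,-0.1,0,0,-0.12],
  [-0.1,0.3,-0.1,0,0,-0.12],
])

```text
time: 15.27
tool_pos: [0.4316, 0.0109, 0.234]
ee_rot: [-3.141, -0.004, 0.117]
wrist_force: [1.7, -0.1, 0.5]
width: 0.0297
finger_force: 30.0
```

```bash
python3 st.py
```

```text
t 15.27 [0.4316 0.0109 0.234 ] rim 0.052500111936754246 [-3.1412 -0.0035  0.1175] q6 1.3464510507782865 F [ 1.6632 -0.0973  0.5081] T [ 0.0311 -0.7028  0.1648] 0.029735954509158204
```

Emit:
send_rows([
  [0,0.3,-0.1,0,0,-0.1],
  [0,0.2,0,0,0,-0.1],
  [0.1,0.2,0,0,0,-0.1],
  [0,0.2,0,0,0,-0.1],
  [0.1,0.2,0,0,0,-0.1],
])

```text
time: 15.68
tool_pos: [0.4318, 0.0118, 0.2337]
ee_rot: [-3.14, -0.003, -0.382]
wrist_force: [2.2, 0.2, -0.1]
width: 0.0298
finger_force: 30.0
```

```bash
python3 st.py
```

```text
t 15.68 [0.4318 0.0118 0.2337] rim 0.052160455105138115 [-3.1402 -0.0028 -0.3817] q6 1.8480809654785841 F [ 2.17    0.1752 -0.1356] T [ 0.0496 -0.7525  0.1625] 0.029847624826833785
```

Emit:
send_rows([
  [0.1,0.2,0,0,0,-0.1],
  [0.1,0.2,0,0,0,-0.1],
  [0.1,0.1,0,0,0,-0.1],
])

```text
time: 15.93
tool_pos: [0.4321, 0.0122, 0.2335]
ee_rot: [-3.14, -0.002, -0.682]
wrist_force: [2.4, -1.1, -1.7]
width: 0.0299
finger_force: 30.0
```

```bash
python3 st.py
```

```text
t 15.93 [0.4321 0.0122 0.2335] rim 0.05198177146101174 [-3.1396 -0.0022 -0.6818] q6 2.149272042583235 F [ 2.3745 -1.0878 -1.6616] T [-0.0259 -0.7753  0.1674] 0.029895786764961713
```

Emit:
send_rows([
  [0.1,0.1,-0.2,0,0,-0.1],
  [0.2,0.1,0,0,0,-0.1],
  [0,0,0,0,0,0],
])

```text
time: 16.18
tool_pos: [0.4323, 0.0124, 0.2335]
ee_rot: [-3.139, -0.002, -0.879]
wrist_force: [2.4, -0.0, 0.1]
width: 0.0299
finger_force: 30.0
```

```bash
python3 st.py;python3 - <<'E'
from h import *
b=snap("side","s4");t=sensors.get_obs()["tool_pos"]
print(proj("side",[t[0],t[1],t[2]-.1815]))
cv2.imwrite("pics/c4.png",crop(b,262,190,50,55,11)[:600])
E
```

```text
t 16.18 [0.4323 0.0124 0.2335] rim 0.05195590299243563 [-3.1393 -0.0017 -0.8787] q6 2.346737441746643 F [ 2.351  -0.007   0.0755] T [ 0.0384 -0.8659  0.0043] 0.02986722688607599
[[287.2653 239.3646]]
```

View pics/c4.png

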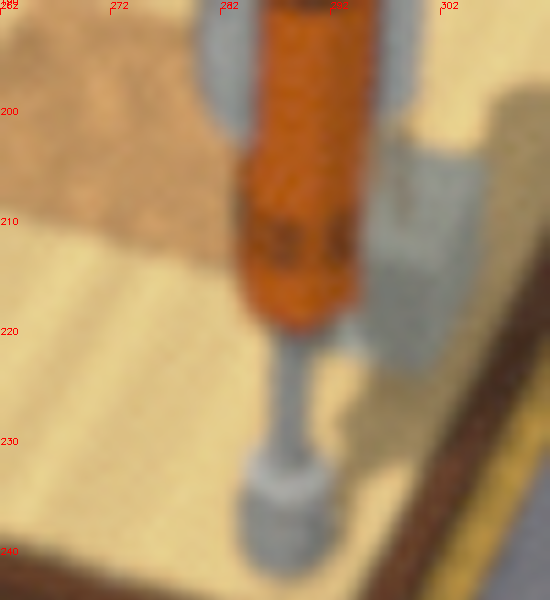

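The rim sits at 0.0520, so screw 1 (near-left) is home. The crop shows the socket seated around (287,239). Lifting, unwinding and going to the far-left screw.

Emit:
send_rows([
  [0,0,10,0,0,0],
  [0,0,20,0,0,0],
  [0,0,20,0,0,0.1],
  [0,0,5,0,0,0.125],
  [0,0,0,0,0,0.125],
  [0,0,0,0,0,0.125],
  [0,0,0,0,0,0.125],
  [0,0,0,0,0,0.125],
])

```text
time: 16.9
tool_pos: [0.4301, 0.0124, 0.2875]
ee_rot: [3.141, 0.004, -0.144]
wrist_force: [-0.3, -0.3, -3.2]
width: 0.0303
finger_force: 30.0
```

Emit:
send_rows([
  [10,1,0,0,0,0.125],
  [10,1,0,0,0,0.125],
  [10,1,0,0,0,0.125],
  [10,1,0,0,0,0.125],
  [10,1,0,0,0,0.125],
  [10,1,0,0,0,0.125],
  [10,1,0,0,0,0.125],
  [10,1,0,0,0,0.125],
])

```text
time: 17.57
tool_pos: [0.5106, 0.0205, 0.2872]
ee_rot: [-3.138, 0.003, 0.856]
wrist_force: [-0.3, -0.3, -2.6]
width: 0.0298
finger_force: 30.0
```

Emit:
send_rows([
  [10,1,0,0,0,0.125],
  [10,1,0,0,0,0.125],
  [10,1,0,0,0,0.125],
  [10,1,0,0,0,0.125],
  [10,1,0,0,0,0.125],
  [10,1,0,0,0,0.125],
  [10,1,0,0,0,0.125],
  [7,0.3,0,0,0,0.125],
])

```text
time: 18.23
tool_pos: [0.5879, 0.0278, 0.2868]
ee_rot: [-3.137, -0.002, 1.856]
wrist_force: [0.5, 0.8, -2.8]
width: 0.0301
finger_force: 30.0
```

Emit:
send_rows([
  [0,0,0,0,0,0.125],
  [0,0,0,0,0,0.125],
  [0,0,0,0,0,0.125],
  [0,0,0,0,0,0.125],
  [0,0,0,0,0,0.125],
  [0,0,0,0,0,0.125],
  [0,0,0,0,0,0.125],
  [0,0,0,0,0,0.125],
])

```text
time: 18.9
tool_pos: [0.5871, 0.0277, 0.287]
ee_rot: [-3.141, -0.005, 2.856]
wrist_force: [0.3, -0.2, -1.8]
width: 0.03
finger_force: 30.0
```

Emit:
send_rows([
  [0,0,0,0,0,0.125],
  [0,0,0,0,0,0.125],
  [0,0,0,0,0,0.125],
  [0,0,0,0,0,0.125],
  [0,0,0,0,0,0.125],
  [0,0,0,0,0,0.125],
  [0,0,0,0,0,0],
  [0,0,0,0,0,0],
])

```text
time: 19.57
tool_pos: [0.5876, 0.0277, 0.2873]
ee_rot: [3.14, -0.003, -2.687]
wrist_force: [-0.0, -0.8, -1.6]
width: 0.0302
finger_force: 30.0
```

```bash
python3 st.py
python3 - <<'E'
from h import *
b=snap("side","s5");t=sensors.get_obs()["tool_pos"]
for dz in(.0865,.13,.15,.1815):
    p=proj("side",[t[0],t[1],t[2]-dz])[0];print(dz,p)
    if dz<.18:
        y=int(round(p[1]))+ (3 if dz==.0865 else 0);x0=int(p[0])-12;w=b[y,x0:x0+25].astype(int);print(y,x0,(w.max(1)-w.min(1)))
E
```

```text
t 19.57 [0.5876 0.0277 0.2873] rim 0.10578322116059963 [ 3.14   -0.0027 -2.6874] q6 -2.0743326348566766 F [-0.0077 -0.7895 -1.5747] T [ 0.1099 -0.1029 -0.0235] 0.030225333512669778
0.0865 [238.1985 187.7726]
191 226 [  8   8   6   6   6   9   7   7   6  28  75 103  97  88  90  84  84  87
  85  78  79  80  83  80  83]
0.13 [238.7906 199.1552]
199 226 [ 7  8  6  6 15 48 76 96 91 87 90 88 63 23  3  8 43 83 90 88 89 89 89 91
 89]
0.15 [239.0543 204.2259]
204 227 [37 68 91 91 89 86 88 85 89 86 68 40 15  5  4  6 19 47 78 89 90 89 90 91
 89]
0.1815 [239.4594 212.0139]
```

```bash
cat > ax.py <<'E'
from h import *
import sys
def axis(b,lo=.10,hi=.155,n=12,half=13,thr=45):
    o=sensors.get_obs();t=o["tool_pos"];R=Ro.from_euler("xyz",o["ee_rot"]).as_matrix();z=R[:,2];L=[]
    for dz in np.linspace(lo,hi,n):
        P=t+z*dz;p=proj("side",P)[0];y=int(round(p[1]));x0=int(p[0])-half
        w=b[y,x0:x0+2*half+1].astype(float);s=w.max(1)-w.min(1)
        xs=np.arange(len(s));c=half+1+int(np.argmin(s[half-3:half+8]))-4 # darkest sat near
        m=np.clip((60-s)/40,0,1);l=c
        while l>0 and m[l-1]>.05:l-=1
        r=c
        while r<len(s)-1 and m[r+1]>.05:r+=1
        k=slice(l,r+1);cx=(m[k]*xs[k]).sum()/max(m[k].sum(),1e-6)+x0
        px=p[0]+(y-p[1])*0
        e=1e-3;d=(proj("side",P+[-.867*e,-.498*e,0])[0][0]-p[0])
        L.append((dz*1000,m[k].sum(),cx-px,(cx-px)/d))
    return np.array(L)
if __name__=="__main__":
    b=snap("side");A=axis(b);print(np.round(A,2));k=np.abs(A[:,1]-np.median(A[:,1]))<1.5
    f=np.polyfit(A[k,0],A[k,3],1);print("offset mm at dz 0, 86, 181:",np.polyval(f,[0,86,181.5]),"tilt",f[0])
E
python3 ax.py
```

```text
[[100.    10.62  -8.57 -24.9 ]
 [105.     3.4    1.17   3.4 ]
 [110.     3.15   1.3    3.78]
 [115.     3.     1.39   4.08]
 [120.     3.02   1.44   4.22]
 [125.     3.25   1.41   4.14]
 [130.     3.18   1.41   4.17]
 [135.     3.28   1.44   4.27]
 [140.     3.58   1.49   4.43]
 [145.     4.65   1.45   4.31]
 [150.     6.15   1.64   4.89]
 [155.     7.05   1.47   4.38]]
offset mm at dz 0, 86, 181: [1.621  3.3182 5.2029] tilt 0.019735034488289716
```

Emit:
send_rows([
  [4.2,0.6,-10,0,0,0],
  [0,0,-10,0,0,0],
  [0,0,-10,0,0,0],
  [0,0,-6,0,0,0],
  [0,0,-3,0,0,0],
  [0,0,-1,0,0,0],
  [0,0,0,0,0,0],
  [0,0,0,0,0,0],
])

```text
time: 20.33
tool_pos: [0.5927, 0.0282, 0.2484]
ee_rot: [-3.141, 0.001, -2.685]
wrist_force: [0.4, 0.1, -2.1]
width: 0.0298
finger_force: 30.0
```

```bash
python3 st.py
python3 - <<'E'
from h import *
from ax import axis
b=snap("side","s6");A=axis(b);print(A[1:].round(2))
print(proj("side",[.5873,.0269,.062]),proj("side",sensors.get_obs()["tool_pos"]-[0,0,.1815]))
E
```

```text
t 20.33 [0.5927 0.0282 0.2484] rim 0.06689787956264273 [-3.1413  0.0007 -2.6855] q6 -2.0749446031959824 F [ 0.3509  0.1042 -2.0812] T [ 0.0848 -0.1353  0.0031] 0.029812823192435
[[105.     2.4    1.25   3.72]
 [110.     2.97   1.24   3.7 ]
 [115.     3.08   1.32   3.93]
 [120.     3.08   1.27   3.81]
 [125.     3.08   1.28   3.84]
 [130.     3.     1.26   3.8 ]
 [135.     3.02   1.31   3.96]
 [140.     3.18   1.38   4.18]
 [145.     4.02   1.28   3.87]
 [150.     5.45   1.46   4.42]
 [155.     7.15   1.51   4.6 ]]
[[240.272  222.3893]] [[238.4674 220.8258]]
```

Emit:
send_rows([
  [0,0,-1,0,0,0],
  [0,0,0,0,0,0],
])

```text
time: 20.55
tool_pos: [0.5927, 0.0282, 0.2473]
ee_rot: [-3.141, 0.001, -2.685]
wrist_force: [0.4, -0.9, -3.2]
width: 0.0299
finger_force: 30.0
```

Emit:
send_rows([
  [0,0,-1,0,0,0],
  [0,0,0,0,0,0],
])

```text
time: 20.72
tool_pos: [0.5925, 0.0282, 0.2459]
ee_rot: [3.142, 0.0, -2.685]
wrist_force: [-0.5, 0.2, -3.3]
width: 0.03
finger_force: 30.0
```

Emit:
send_rows([
  [0,0,-1,0,0,0],
  [0,0,0,0,0,0],
])

```text
time: 20.88
tool_pos: [0.5925, 0.0282, 0.2447]
ee_rot: [3.141, -0.0, -2.685]
wrist_force: [0.8, 0.2, -2.9]
width: 0.0296
finger_force: 30.0
```

Emit:
send_rows([
  [-1.2,-0.4,-1,0,0,0],
  [0,0,0,0,0,0],
])

```text
time: 21.05
tool_pos: [0.5912, 0.0278, 0.2438]
ee_rot: [3.141, -0.0, -2.685]
wrist_force: [0.5, -1.0, -2.2]
width: 0.0303
finger_force: 30.0
```

Emit:
send_rows([
  [0,0,-1,0,0,0],
  [0,0,0,0,0,0],
])

```text
time: 21.22
tool_pos: [0.5913, 0.0278, 0.2435]
ee_rot: [-3.141, 0.0, -2.685]
wrist_force: [0.0, 0.1, -0.3]
width: 0.03
finger_force: 30.0
```

Emit:
send_rows([
  [0,0,-1,0,0,0],
  [0,0,0,0,0,0],
])

```text
time: 21.38
tool_pos: [0.5914, 0.0278, 0.243]
ee_rot: [-3.141, 0.001, -2.685]
wrist_force: [-0.8, 0.4, 3.1]
width: 0.0297
finger_force: 30.0
```

Emit:
send_rows([
  [0,0,-1,0,0,0],
  [0,0,0,0,0,0],
])

```text
time: 21.55
tool_pos: [0.5915, 0.0278, 0.2426]
ee_rot: [-3.141, 0.002, -2.685]
wrist_force: [-1.2, -0.7, 5.4]
width: 0.0296
finger_force: 30.0
```

Emit:
send_rows([
  [0,0,-1.5,0,0,0],
  [0,0,-1.5,0,0,0],
  [-0.1,0.2,0,0,0,0.05],
  [-0.1,0.2,0,0,0,0.05],
  [-0.1,0.2,0,0,0,0.05],
  [-0.1,0.2,0,0,0,0.05],
])

```text
time: 22.05
tool_pos: [0.5911, 0.029, 0.2383]
ee_rot: [3.142, 0.001, -2.483]
wrist_force: [-1.3, 1.2, 3.3]
width: 0.0302
finger_force: 30.0
```

```bash
python3 st.py
```

```text
t 22.05 [0.5911 0.029  0.2383] rim 0.05683280141248545 [ 3.1415  0.0012 -2.4828] q6 -2.276749189859619 F [-1.3305  1.2375  3.3077] T [ 0.3465  0.197  -0.0901] 0.030186971098003335
```

Emit:
send_rows([
  [-0.1,0.1,0,0,0,0.05],
  [-0.2,0.2,0,0,0,0.05],
  [-0.1,0.1,0,0,0,0.05],
  [-0.2,0.1,0,0,0,0.05],
])

```text
time: 22.38
tool_pos: [0.5906, 0.0294, 0.237]
ee_rot: [3.141, 0.0, -2.283]
wrist_force: [-0.2, 1.0, -1.9]
width: 0.0296
finger_force: 30.0
```

```bash
python3 st.py
```

```text
t 22.38 [0.5906 0.0294 0.237 ] rim 0.055470899757354725 [ 3.141   0.0005 -2.2826] q6 -2.4761219255665483 F [-0.196   1.0369 -1.9064] T [ 0.2925 -0.2609  0.0236] 0.029637217772181867
```

Emit:
send_rows([
  [0,-0.2,-1,0,0,0],
  [0,0,-0.5,0,0,0],
  [0,0,0,0,0,0],
  [0,0,0,0,0,0],
])

```text
time: 22.72
tool_pos: [0.5905, 0.0293, 0.2366]
ee_rot: [3.141, 0.001, -2.286]
wrist_force: [0.1, 1.5, 2.7]
width: 0.0296
finger_force: 30.0
```

```bash
python3 st.py; python3 rows.py -2.283 -0.12 40 3.8
```

```text
t 22.72 [0.5905 0.0293 0.2366] rim 0.055137959513630375 [ 3.1414  0.001  -2.2858] q6 -2.473310825486345 F [0.0847 1.5365 2.7014] T [0.7113 0.1102 0.0284] 0.029641285035261204
[[0.3, -0.3], [0.3, -0.4], [0.3, -0.4], [0.1, -0.4], [0.2, -0.4], [0.1, -0.5], [0.0, -0.4], [0.0, -0.5]]
[[-0.1, -0.4], [-0.1, -0.4], [-0.2, -0.5], [-0.2, -0.4], [-0.3, -0.3], [-0.3, -0.4], [-0.3, -0.2], [-0.4, -0.3]]
[[-0.4, -0.2], [-0.5, -0.1], [-0.4, -0.1], [-0.5, -0.1], [-0.4, 0.0], [-0.5, 0.1], [-0.4, 0.1], [-0.4, 0.2]]
[[-0.4, 0.2], [-0.4, 0.3], [-0.3, 0.3], [-0.3, 0.4], [-0.3, 0.3], [-0.2, 0.4], [-0.1, 0.5], [-0.1, 0.4]]
[[-0.1, 0.5], [0.0, 0.4], [0.1, 0.5], [0.1, 0.4], [0.2, 0.4], [0.2, 0.4], [0.3, 0.4], [0.3, 0.3]]
```

Emit:
send_rows([
  [0.3,-0.3,-0.1,0,0,-0.12],
  [0.3,-0.4,-0.1,0,0,-0.12],
  [0.3,-0.4,-0.1,0,0,-0.12],
  [0.1,-0.4,-0.1,0,0,-0.12],
  [0.2,-0.4,-0.1,0,0,-0.12],
  [0.1,-0.5,-0.1,0,0,-0.12],
  [0,-0.4,-0.1,0,0,-0.12],
  [0,-0.5,-0.1,0,0,-0.12],
])

```text
time: 23.38
tool_pos: [0.5919, 0.0261, 0.236]
ee_rot: [3.141, 0.001, 3.032]
wrist_force: [-0.1, 1.9, 2.5]
width: 0.0298
finger_force: 30.0
```

```bash
python3 st.py
```

```text
t 23.38 [0.5919 0.0261 0.236 ] rim 0.05450758157753122 [3.1405 0.0009 3.0321] q6 -1.513358473488875 F [-0.0646  1.8835  2.453 ] T [ 0.7019 -0.0277  0.1185] 0.029808005124328473
```

Emit:
send_rows([
  [-0.1,-0.4,-0.1,0,0,-0.12],
  [-0.1,-0.4,-0.1,0,0,-0.12],
  [-0.2,-0.5,-0.1,0,0,-0.12],
  [-0.2,-0.4,-0.1,0,0,-0.12],
  [-0.3,-0.3,-0.1,0,0,-0.12],
  [-0.3,-0.4,-0.1,0,0,-0.12],
  [-0.3,-0.2,-0.1,0,0,-0.12],
  [-0.4,-0.3,-0.1,0,0,-0.12],
])

```text
time: 24.05
tool_pos: [0.59, 0.023, 0.2353]
ee_rot: [3.14, 0.0, 2.072]
wrist_force: [-0.4, 1.6, 3.7]
width: 0.0298
finger_force: 30.0
```

```bash
python3 st.py
```

```text
t 24.05 [0.59   0.023  0.2353] rim 0.05379987771708303 [3.1403 0.     2.072 ] q6 -0.5584639707085648 F [-0.4268  1.561   3.6627] T [ 0.4554 -0.0197  0.1514] 0.02982145340550068
```

Emit:
send_rows([
  [-0.4,-0.2,-0.1,0,0,-0.12],
  [-0.5,-0.1,-0.1,0,0,-0.12],
  [-0.4,-0.1,-0.1,0,0,-0.12],
  [-0.5,-0.1,-0.1,0,0,-0.12],
  [-0.4,0,-0.1,0,0,-0.12],
  [-0.5,0.1,-0.1,0,0,-0.12],
  [-0.4,0.1,-0.1,0,0,-0.12],
  [-0.4,0.2,-0.1,0,0,-0.12],
])

```text
time: 24.72
tool_pos: [0.5864, 0.0229, 0.2346]
ee_rot: [3.141, -0.001, 1.112]
wrist_force: [-1.0, 1.8, 3.3]
width: 0.0296
finger_force: 30.0
```

```bash
python3 st.py
```

```text
t 24.72 [0.5864 0.0229 0.2346] rim 0.05311464361121179 [ 3.141  -0.0008  1.1119] q6 0.4011065953769004 F [-1.0158  1.8068  3.2677] T [0.5315 0.1769 0.1165] 0.029631708442338346
```

Going well (Fy about 1.8 N, so I'll add a small +y shift).

Emit:
send_rows([
  [-0.4,0.3,-0.1,0,0,-0.12],
  [-0.4,0.4,-0.1,0,0,-0.12],
  [-0.3,0.3,-0.1,0,0,-0.12],
  [-0.3,0.4,-0.1,0,0,-0.12],
  [-0.3,0.4,-0.1,0,0,-0.12],
  [-0.2,0.4,-0.1,0,0,-0.12],
  [-0.1,0.5,-0.1,0,0,-0.12],
  [-0.1,0.4,-0.1,0,0,-0.12],
])

```text
time: 25.38
tool_pos: [0.5843, 0.0259, 0.2339]
ee_rot: [-3.142, -0.001, 0.152]
wrist_force: [-0.5, 2.7, 3.1]
width: 0.0296
finger_force: 30.0
```

```bash
python3 st.py
```

```text
t 25.38 [0.5843 0.0259 0.2339] rim 0.05243110788990796 [-3.1416 -0.001   0.1519] q6 1.3662954135652474 F [-0.5135  2.7288  3.0724] T [0.4908 0.3106 0.1642] 0.029632895109271546
```

Emit:
send_rows([
  [-0.1,0.5,0,0,0,-0.12],
  [0,0.4,0,0,0,-0.12],
  [0.1,0.5,0,0,0,-0.12],
  [0.1,0.4,0,0,0,-0.12],
  [0.2,0.4,0,0,0,-0.12],
  [0.2,0.4,0,0,0,-0.12],
  [0.3,0.4,0,0,0,-0.12],
])

```text
time: 25.97
tool_pos: [0.5851, 0.0289, 0.2336]
ee_rot: [-3.141, -0.0, -0.688]
wrist_force: [-1.1, 1.1, 3.5]
width: 0.0299
finger_force: 30.0
```

```bash
python3 st.py
```

```text
t 25.97 [0.5851 0.0289 0.2336] rim 0.052115900162474776 [-3.1409 -0.0004 -0.6884] q6 2.211682082664585 F [-1.0912  1.0905  3.5246] T [0.5365 0.2306 0.0405] 0.029877553829860907
```

Emit:
send_rows([
  [0.2,0.3,0,0,0,-0.1],
  [0.2,0.2,0,0,0,-0.1],
  [0,0,0,0,0,0],
])

```text
time: 26.22
tool_pos: [0.5856, 0.0293, 0.2336]
ee_rot: [-3.141, -0.0, -0.884]
wrist_force: [0.0, 1.1, 3.1]
width: 0.0299
finger_force: 30.0
```

```bash
python3 st.py
```

```text
t 26.22 [0.5856 0.0293 0.2336] rim 0.052104090935901126 [-3.1409 -0.0004 -0.8842] q6 2.408264896180436 F [0.0169 1.1031 3.0888] T [ 0.5545  0.1552 -0.0789] 0.029919876885522924
```

Emit:
send_rows([
  [0,0,10,0,0,0],
  [0,0,20,0,0,0],
  [0,0,20,0,0,0.125],
  [0,0,20,0,0,0.125],
  [0,0,20,0,0,0.125],
  [0,0,0,0,0,0.125],
  [0,0,0,0,0,0.125],
  [0,0,0,0,0,0.125],
])

```text
time: 26.88
tool_pos: [0.5853, 0.0285, 0.323]
ee_rot: [3.14, 0.001, -0.125]
wrist_force: [0.6, 0.4, -2.4]
width: 0.03
finger_force: 30.0
```

Emit:
send_rows([
  [2.1,-18.2,0,0,0,0.125],
  [2.1,-18.2,0,0,0,0.125],
  [2.1,-18.2,0,0,0,0.125],
  [2.1,-18.2,0,0,0,0.125],
  [2.1,-18.2,0,0,0,0.125],
  [2.1,-18.2,0,0,0,0.125],
  [2.1,-18.2,0,0,0,0.125],
  [2.1,-18.2,0,0,0,0.125],
])

```text
time: 27.55
tool_pos: [0.6018, -0.1179, 0.3222]
ee_rot: [-3.14, 0.002, 0.875]
wrist_force: [-0.2, 0.6, -2.2]
width: 0.03
finger_force: 30.0
```

Emit:
send_rows([
  [2.1,-18.2,0,0,0,0.125],
  [2.1,-18.2,0,0,0,0.125],
  [2.1,-18.2,0,0,0,0.125],
  [2.1,-18.2,0,0,0,0.125],
  [2.1,-18.2,0,0,0,0.125],
  [2.1,-18.2,0,0,0,0.125],
  [2.1,-18.2,0,0,0,0.125],
  [2.1,-18.2,0,0,0,0.125],
])

```text
time: 28.22
tool_pos: [0.6185, -0.2635, 0.322]
ee_rot: [-3.139, -0.001, 1.875]
wrist_force: [-0.2, -0.4, -3.0]
width: 0.0296
finger_force: 30.0
```

Emit:
send_rows([
  [0,0,0,0,0,0.125],
  [0,0,0,0,0,0.125],
  [0,0,0,0,0,0.125],
  [0,0,0,0,0,0.125],
  [0,0,0,0,0,0.125],
  [0,0,0,0,0,0.125],
  [0,0,0,0,0,0.125],
  [0,0,0,0,0,0.125],
])

```text
time: 28.88
tool_pos: [0.6185, -0.2626, 0.322]
ee_rot: [-3.141, -0.003, 2.875]
wrist_force: [0.0, 0.1, -3.2]
width: 0.0299
finger_force: 30.0
```

Emit:
send_rows([
  [0,0,-10,0,0,0.125],
  [0,0,-10,0,0,0.125],
  [0,0,-10,0,0,0.125],
  [0,0,-10,0,0,0.125],
  [0,0,-10,0,0,0.125],
  [0,0,-10,0,0,0],
  [0,0,0,0,0,0],
  [0,0,0,0,0,0],
])

```text
time: 29.55
tool_pos: [0.6185, -0.2621, 0.2617]
ee_rot: [3.14, -0.002, -2.792]
wrist_force: [-0.1, -0.2, -2.1]
width: 0.0298
finger_force: 30.0
```

```bash
python3 st.py;  python3 - <<'E'
from h import *
from ax import axis
b=snap("side","s7");A=axis(b);print(A[1:].round(2))
print(proj("side",[.6152,-.2618,.062]),proj("side",sensors.get_obs()["tool_pos"]-[0,0,.1815]))
E
```

```text
t 29.55 [ 0.6185 -0.2621  0.2617] rim 0.08020250782450111 [ 3.1396 -0.0025 -2.7925] q6 -2.4049508485032596 F [-0.0765 -0.1781 -2.141 ] T [ 0.0819 -0.1666 -0.0381] 0.029765601601585024
[[105.    27.    -0.46  -1.56]
 [110.    27.    -0.44  -1.49]
 [115.    27.    -0.42  -1.43]
 [120.    27.    -0.4   -1.37]
 [125.    27.    -0.38  -1.3 ]
 [130.    27.    -0.36  -1.24]
 [135.    27.    -0.34  -1.18]
 [140.    27.    -0.32  -1.12]
 [145.    27.    -0.3   -1.05]
 [150.    27.    -0.29  -0.99]
 [155.    27.    -0.27  -0.93]]
[[275.8954 170.027 ]] [[275.1217 165.276 ]]
```

Run:
```python
from h import *
b=cv2.imread("pics/s7_raw.png");a=cv2.imread("pics/s1_raw.png");t=sensors.get_obs()["tool_pos"]
for y in range(146,180,3):
    d=np.abs(b[y,262:292].astype(int)-a[y,262:292]).sum(1);print(y,d, b[y,268:284].mean(1).astype(int))
for dz in (.1,.13,.155,.17,.1815): print(dz,proj("side",t-[0,0,dz]))
```

```text
146 [36 41 52 43 46 40 33 43 32 40 31 19 46 76 91 89 76 44 13  6 26 33 24 35
 40 32 32 32 37 28] [165 157 142 136 129 120 110 102  98  98 102 105 113 120 122 126]
149 [48 33 44 39 24 34 34 30 26 26 11 25 33 21 33 32 14 27 28 34 35 37 41 36
 38 34 30 30 35 32] [125 120 122 124 119 124 126 124 124 125 119 122 124 124 125 125]
152 [42 27 17 25 33 26 21 33 26 36 24 26 35 50 76 65 24 26 38 34 31 35 35 27
 31 30 39 27 24 41] [123 124 124 124 123 123 126 130 138 133 123 124 125 127 125 127]
155 [26 33 31 24 34 38 31 31 34 35 26 32 26 43 76 60 21 32 32 37 30 35 30 33
 27 27 37 31 37 29] [122 124 125 126 125 126 126 130 138 133 123 126 126 126 128 128]
158 [ 27  35  40  18  35  29  40  25  31  27  27  58 107 103  93  60  59  81
  63  55  43  37  28  29  20  20  31  31  21  23] [128 124 125 124 126 137 151 149 144 135 134 142 143 136 134 135]
161 [ 33  44  39  25  25  29  31  28  35  35  29  58  89 128 124 116  99  65
  28  27  41  34  27  33  29  30  37  35  27  37] [125 123 125 125 124 133 144 159 160 159 155 143 133 132 137 131]
164 [35 37 14 29 38 21 31 27 37 35 23 37 61 62 81 64 38 10 12 
[... 412 characters left out ...]
 82  88] [188 191 195 195 192 189 186 181 165 150 129 126 119 116 122 127]
173 [46 34 42 43 33 38 40 41 42 43 34 37 47 43 43 39 51 39 24 21 33 33 39 34
 35 39 48 38 42 32] [190 191 190 191 187 178 171 165 162 162 167 176 183 184 183 183]
176 [36 48 33 39 40 32 34 37 32 39 38 38 37 46 32 44 27 18 13  7 14  9 16  7
 10 27 36 40 39 39] [185 185 185 188 194 197 198 201 196 197 191 186 181 178 176 176]
179 [43 38 38 39 40 32 40 43 35 39 36 47 25 43 40 41 31 41 33 31 30 21 19 22
 17 12 18 14 25 29] [183 187 189 196 195 200 194 197 194 194 190 193 190 185 180 177]
0.1 [[275.4502 145.9951]]
0.13 [[275.3267 153.2471]]
0.155 [[275.2261 159.1512]]
0.17 [[275.1667 162.6347]]
0.1815 [[275.1217 165.276 ]]
```

Emit:
send_rows([
  [1.2,1.4,-4,0,0,0],
  [0,0,-4,0,0,0],
  [0,0,-4,0,0,0],
  [0,0,-3,0,0,0],
  [0,0,0,0,0,0],
  [0,0,0,0,0,0],
])

```text
time: 30.1
tool_pos: [0.62, -0.2605, 0.2478]
ee_rot: [3.141, -0.001, -2.791]
wrist_force: [-0.0, 0.2, -2.5]
width: 0.0299
finger_force: 30.0
```

Emit:
send_rows([
  [0,0,-1,0,0,0],
  [0,0,0,0,0,0],
  [0,0,0,0,0,0],
])

```text
time: 30.35
tool_pos: [0.6202, -0.2606, 0.2474]
ee_rot: [-3.141, 0.0, -2.79]
wrist_force: [-0.1, -0.2, -2.6]
width: 0.0298
finger_force: 30.0
```

Emit:
send_rows([
  [0,0,-1,0,0,0],
  [0,0,0,0,0,0],
  [0,0,0,0,0,0],
])

```text
time: 30.6
tool_pos: [0.6202, -0.2606, 0.2462]
ee_rot: [3.141, -0.0, -2.79]
wrist_force: [0.0, -0.2, -3.4]
width: 0.0295
finger_force: 30.0
```

Emit:
send_rows([
  [0,0,-1,0,0,0],
  [0,0,0,0,0,0],
  [0,0,0,0,0,0],
])

```text
time: 30.85
tool_pos: [0.6201, -0.2606, 0.2451]
ee_rot: [3.141, -0.0, -2.79]
wrist_force: [-0.4, 0.3, -2.4]
width: 0.0299
finger_force: 30.0
```

Emit:
send_rows([
  [0,0,-1,0,0,0],
  [0,0,0,0,0,0],
  [0,0,0,0,0,0],
])

```text
time: 31.1
tool_pos: [0.6201, -0.2606, 0.2441]
ee_rot: [3.141, -0.0, -2.79]
wrist_force: [0.6, 0.1, -2.3]
width: 0.0302
finger_force: 30.0
```

Emit:
send_rows([
  [0,0,-1,0,0,0],
  [0,0,0,0,0,0],
  [0,0,0,0,0,0],
])

```text
time: 31.35
tool_pos: [0.6202, -0.2607, 0.2436]
ee_rot: [-3.141, 0.0, -2.79]
wrist_force: [-0.1, -0.1, -1.7]
width: 0.0296
finger_force: 30.0
```

Emit:
send_rows([
  [0,0,-1,0,0,0],
  [0,0,0,0,0,0],
  [0,0,0,0,0,0],
])

```text
time: 31.6
tool_pos: [0.6205, -0.2605, 0.2423]
ee_rot: [-3.141, 0.001, -2.79]
wrist_force: [1.3, -0.3, -0.9]
width: 0.0295
finger_force: 30.0
```

Emit:
send_rows([
  [0,0,-1,0,0,0],
  [0,0,0,0,0,0],
  [0,0,0,0,0,0],
])

```text
time: 31.85
tool_pos: [0.6205, -0.2605, 0.2414]
ee_rot: [-3.141, 0.001, -2.79]
wrist_force: [0.0, 0.6, 0.1]
width: 0.03
finger_force: 30.0
```

Emit:
send_rows([
  [0,0,-1,0,0,0],
  [0,0,0,0,0,0],
  [0,0,0,0,0,0],
])

```text
time: 32.1
tool_pos: [0.6204, -0.2605, 0.2405]
ee_rot: [-3.141, 0.001, -2.79]
wrist_force: [1.6, 0.4, 0.5]
width: 0.03
finger_force: 30.0
```

Emit:
send_rows([
  [0,0,-1,0,0,0],
  [0,0,0,0,0,0],
  [0,0,0,0,0,0],
])

```text
time: 32.35
tool_pos: [0.6204, -0.2605, 0.2396]
ee_rot: [-3.141, 0.001, -2.79]
wrist_force: [1.2, 0.9, 0.6]
width: 0.0298
finger_force: 30.0
```

Emit:
send_rows([
  [0,0,-1,0,0,0],
  [0,0,0,0,0,0],
  [0,0,0,0,0,0],
])

```text
time: 32.6
tool_pos: [0.6204, -0.2605, 0.2387]
ee_rot: [-3.141, 0.001, -2.79]
wrist_force: [0.8, 0.8, 2.3]
width: 0.0299
finger_force: 30.0
```

```bash
python3 st.py
```

```text
t 32.6 [ 0.6204 -0.2605  0.2387] rim 0.057176955366370213 [-3.1412  0.0009 -2.7903] q6 -2.404045176306482 F [0.8167 0.8093 2.3221] T [ 0.4592 -0.6597 -0.023 ] 0.029910420090814016
```

Emit:
send_rows([
  [0,0,-1,0,0,0],
  [0,0,-1,0,0,0],
  [0,0,0,0,0,0],
])

```text
time: 32.85
tool_pos: [0.6204, -0.2605, 0.2367]
ee_rot: [-3.141, 0.001, -2.79]
wrist_force: [1.7, 1.4, 4.5]
width: 0.0299
finger_force: 30.0
```

Emit:
send_rows([
  [0,0,-1,0,0,0],
  [0,0,0,0,0,0],
  [0,0,0,0,0,0],
])

```text
time: 33.1
tool_pos: [0.6203, -0.2605, 0.2366]
ee_rot: [-3.141, 0.001, -2.79]
wrist_force: [0.2, 2.2, 6.3]
width: 0.0298
finger_force: 30.0
```

Emit:
send_rows([
  [0,0,-1,0,0,0],
  [0,0,0,0,0,0],
  [0,0,0,0,0,0],
])

```text
time: 33.35
tool_pos: [0.6203, -0.2605, 0.2365]
ee_rot: [-3.14, 0.002, -2.79]
wrist_force: [0.7, 2.3, 9.1]
width: 0.0297
finger_force: 30.0
```

```bash
python3 st.py;python3 rows.py -2.79 -0.12 40 4.0
```

```text
t 33.35 [ 0.6203 -0.2605  0.2365] rim 0.05502283009091624 [-3.14    0.0019 -2.7903] q6 -2.4040410835717974 F [0.6547 2.2986 9.1432] T [ 0.7642 -0.2382 -0.0322] 0.02972806321302287
[[0.1, -0.5], [0.1, -0.4], [0.0, -0.5], [0.0, -0.5], [-0.1, -0.5], [-0.1, -0.4], [-0.2, -0.5], [-0.3, -0.4]]
[[-0.3, -0.3], [-0.3, -0.4], [-0.4, -0.3], [-0.4, -0.2], [-0.4, -0.2], [-0.5, -0.2], [-0.5, 0.0], [-0.4, -0.1]]
[[-0.5, 0.1], [-0.5, 0.0], [-0.5, 0.2], [-0.4, 0.2], [-0.4, 0.2], [-0.4, 0.3], [-0.3, 0.3], [-0.3, 0.4]]
[[-0.3, 0.4], [-0.2, 0.5], [-0.1, 0.4], [-0.1, 0.5], [-0.1, 0.5], [0.1, 0.4], [0.0, 0.5], [0.2, 0.5]]
[[0.2, 0.4], [0.2, 0.4], [0.3, 0.4], [0.3, 0.4], [0.4, 0.3], [0.4, 0.2], [0.4, 0.2], [0.5, 0.2]]
```

Seated at 0.0550, so this is the third proud screw and the remaining one is the one already home. Driving it.

Emit:
send_rows([
  [0.1,0,0,0,0,-0.12],
  [0.1,-0.4,0,0,0,-0.12],
  [0,-0.5,-0.1,0,0,-0.12],
  [0,-0.5,0,0,0,-0.12],
  [-0.1,-0.5,-0.1,0,0,-0.12],
  [-0.1,-0.4,0,0,0,-0.12],
  [-0.2,-0.5,-0.1,0,0,-0.12],
  [-0.3,-0.4,-0.1,0,0,-0.12],
])

```text
time: 34.02
tool_pos: [0.6199, -0.2639, 0.2361]
ee_rot: [3.141, 0.003, 2.527]
wrist_force: [-0.2, 1.5, 9.0]
width: 0.0297
finger_force: 30.0
```

```bash
python3 st.py
```

```text
t 34.02 [ 0.6199 -0.2639  0.2361] rim 0.05464344727209444 [3.1411 0.003  2.5273] q6 -1.4431403008398198 F [-0.1883  1.4881  9.0202] T [ 0.5488 -0.399   0.1105] 0.0297358093967085
```

Emit:
send_rows([
  [-0.3,-0.3,-0.1,0,0,-0.12],
  [-0.3,-0.4,0,0,0,-0.12],
  [-0.4,-0.3,-0.1,0,0,-0.12],
  [-0.4,-0.2,0,0,0,-0.12],
  [-0.4,-0.2,-0.1,0,0,-0.12],
  [-0.5,-0.2,-0.1,0,0,-0.12],
  [-0.5,0,-0.1,0,0,-0.12],
  [-0.4,-0.1,-0.1,0,0,-0.12],
])

```text
time: 34.68
tool_pos: [0.6167, -0.2656, 0.2355]
ee_rot: [3.139, 0.002, 1.567]
wrist_force: [0.2, 1.5, 8.7]
width: 0.0299
finger_force: 30.0
```

```bash
python3 st.py
```

```text
t 34.68 [ 0.6167 -0.2656  0.2355] rim 0.05397110588466564 [3.1389 0.0016 1.5673] q6 -0.4875557220969047 F [0.2245 1.4632 8.7006] T [ 0.4359 -0.2757  0.1045] 0.029929999861525197
```

Emit:
send_rows([
  [-0.5,0.1,-0.1,0,0,-0.12],
  [-0.5,0,-0.1,0,0,-0.12],
  [-0.5,0.2,-0.1,0,0,-0.12],
  [-0.4,0.2,-0.1,0,0,-0.12],
  [-0.4,0.2,-0.1,0,0,-0.12],
  [-0.4,0.3,-0.1,0,0,-0.12],
  [-0.3,0.3,-0.1,0,0,-0.12],
  [-0.3,0.4,-0.1,0,0,-0.12],
])

```text
time: 35.35
tool_pos: [0.6134, -0.2639, 0.2348]
ee_rot: [3.139, -0.001, 0.607]
wrist_force: [1.1, 1.8, 9.3]
width: 0.03
finger_force: 30.0
```

```bash
python3 st.py
```

```text
t 35.35 [ 0.6134 -0.2639  0.2348] rim 0.05330975738232449 [ 3.1386 -0.0012  0.6073] q6 0.47234468132854485 F [1.0887 1.8229 9.2978] T [ 0.4136 -0.1249  0.1295] 0.029992606795348122
```

Emit:
send_rows([
  [-0.3,0.4,-0.1,0,0,-0.12],
  [-0.2,0.5,-0.1,0,0,-0.12],
  [-0.1,0.4,-0.1,0,0,-0.12],
  [-0.1,0.5,-0.1,0,0,-0.12],
  [-0.1,0.5,-0.1,0,0,-0.12],
  [0.1,0.4,-0.1,0,0,-0.12],
  [0,0.5,-0.1,0,0,-0.12],
  [0.2,0.5,-0.1,0,0,-0.12],
])

```text
time: 36.02
tool_pos: [0.613, -0.2603, 0.2341]
ee_rot: [3.141, -0.003, -0.353]
wrist_force: [1.0, 1.5, 9.3]
width: 0.0299
finger_force: 30.0
```

Emit:
send_rows([
  [0.2,0.4,0,0,0,-0.12],
  [0.2,0.4,0,0,0,-0.12],
  [0.3,0.4,0,0,0,-0.12],
  [0.3,0.4,0,0,0,-0.12],
  [0.4,0.3,0,0,0,-0.12],
  [0.4,0.2,0,0,0,-0.12],
  [0.4,0.2,0,0,0,-0.12],
  [0.5,0.2,0,0,0,-0.12],
])

```text
time: 36.68
tool_pos: [0.6157, -0.2579, 0.2335]
ee_rot: [-3.14, -0.002, -1.313]
wrist_force: [1.0, 0.0, 8.0]
width: 0.0299
finger_force: 30.0
```

```bash
python3 st.py
```

```text
t 36.68 [ 0.6157 -0.2579  0.2335] rim 0.05196485874761056 [-3.1398 -0.0022 -1.3128] q6 2.4021417062615935 F [1.0135 0.0258 7.9602] T [ 0.4548 -0.2539  0.1602] 0.02989480009927628
```

Emit:
send_rows([
  [0.2,0.1,0,0,0,-0.1],
  [0,0,0,0,0,0],
  [0,0,0,0,0,0],
])

```text
time: 36.93
tool_pos: [0.616, -0.2579, 0.2335]
ee_rot: [-3.139, -0.002, -1.408]
wrist_force: [2.0, 1.3, 7.9]
width: 0.0297
finger_force: 30.0
```

```bash
python3 st.py
```

```text
t 36.93 [ 0.616  -0.2579  0.2335] rim 0.051998500451954144 [-3.1393 -0.0021 -1.4076] q6 2.497201620285807 F [1.9964 1.2979 7.8799] T [ 0.4976 -0.469  -0.065 ] 0.02969672631943328
```

Emit:
send_rows([
  [0,0,10,0,0,0],
  [0,0,20,0,0,0],
  [0,0,20,0,0,0],
  [0,0,20,0,0,0],
  [0,0,20,0,0,0],
  [0,0,20,0,0,0],
  [0,0,20,0,0,0],
  [0,0,20,0,0,0],
])

```text
time: 37.6
tool_pos: [0.6144, -0.258, 0.3802]
ee_rot: [3.135, 0.002, -1.409]
wrist_force: [-0.7, 0.3, -2.1]
width: 0.03
finger_force: 30.0
```

Emit:
send_rows([
  [-12.6,30,0,0,0,0.125],
  [-12.6,30,0,0,0,0.125],
  [-12.6,30,0,0,0,0.125],
  [-12.6,30,0,0,0,0.125],
  [-12.6,30,0,0,0,0.125],
  [-12.6,30,0,0,0,0.125],
  [-12.6,30,0,0,0,0.125],
  [-12.6,30,0,0,0,0.125],
])

```text
time: 38.27
tool_pos: [0.513, -0.017, 0.3796]
ee_rot: [3.138, 0.005, -0.403]
wrist_force: [0.9, -0.3, -2.3]
width: 0.0299
finger_force: 30.0
```

Emit:
send_rows([
  [-12.6,30,0,0,0,0.125],
  [-12.6,30,0,0,0,0.125],
  [-12.6,30,0,0,0,0.125],
  [-12.6,30,0,0,0,0.125],
  [-12.6,30,0,0,0,0.125],
  [-12.6,30,0,0,0,0.125],
  [-12.6,30,0,0,0,0.125],
  [-12.6,30,0,0,0,0.125],
])

```text
time: 38.93
tool_pos: [0.4126, 0.2227, 0.3799]
ee_rot: [3.141, 0.006, 0.598]
wrist_force: [0.9, -0.3, -2.7]
width: 0.0296
finger_force: 30.0
```

Emit:
send_rows([
  [0,0,-20,0,0,0],
  [0,0,-20,0,0,0],
  [0,0,-20,0,0,0],
  [0,0,-20,0,0,0],
  [0,0,-20,0,0,0],
  [0,0,-10,0,0,0],
  [0,0,0,0,0,0],
  [0,0,0,0,0,0],
])

```text
time: 39.6
tool_pos: [0.4136, 0.2219, 0.2708]
ee_rot: [3.141, 0.003, 0.592]
wrist_force: [0.4, 0.5, -1.2]
width: 0.0298
finger_force: 30.0
```

```bash
python3 st.py
python3 - <<'E'
from h import *
b=snap("side","s8");t=sensors.get_obs()["tool_pos"]
print(proj("side",t-[0,0,.1815]),"well",proj("side",[.418,.2253,.052]),proj("side",[.418,.2253,.09]))
c=np.zeros((600,800,3),np.uint8);p=proj("side",t-[0,0,.1815])[0].astype(int)
cv2.imwrite("pics/c8.png",crop(b,p[0]-36,p[1]-40,72,72,8))
E
```

```text
t 39.6 [0.4136 0.2219 0.2708] rim 0.08929505539335536 [3.1414 0.0031 0.5923] q6 1.3505260072601657 F [ 0.4072  0.5421 -1.2481] T [-0.0525  0.0156  0.0174] 0.02980179593005438
[[257.7083 282.6723]] well [[256.054  292.1225]] [[255.8481 283.0771]]
```

View pics/c8.png

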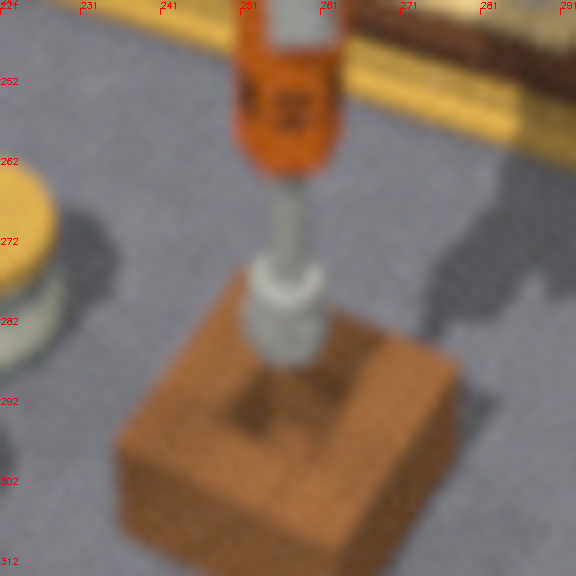

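The crop shows the socket at about (256.3,283), centred over the well in image x. Lowering.

Emit:
send_rows([
  [1,1,-9,0,0,0],
  [0,0,-9,0,0,0],
  [0,0,-9,0,0,0],
  [0,0,-5,0,0,0],
  [0,0,-5,0,0,0],
  [0,0,-3,0,0,0],
  [0,0,-2,0,0,0],
  [0,0,0,0,0,0],
])

```text
time: 40.32
tool_pos: [0.4148, 0.2235, 0.2292]
ee_rot: [-3.142, 0.001, 0.593]
wrist_force: [-1.0, -0.2, -2.1]
width: 0.03
finger_force: 30.0
```

Emit:
send_rows([
  [0,0,-4,0,0,0],
  [0,0,-4,0,0,0],
  [0,0,0,0,0,0],
])

```text
time: 40.57
tool_pos: [0.4146, 0.2234, 0.2207]
ee_rot: [-3.141, 0.001, 0.593]
wrist_force: [0.3, 0.1, -2.1]
width: 0.03
finger_force: 30.0
```

```bash
python3 st.py
```

```text
t 40.57 [0.4146 0.2234 0.2207] rim 0.039230943901517906 [-3.1414  0.0013  0.5928] q6 1.3517489479920684 F [ 0.3164  0.1204 -2.074 ] T [-0.0655  0.0286  0.0518] 0.029962590893727693
```

Emit:
send_rows([
  [0,0,-6,0,0,0],
  [0,0,-6,0,0,0],
  [0,0,-6,0,0,0],
  [0,0,-5,0,0,0],
  [0,0,-3,0,0,0],
  [0,0,-1.5,0,0,0],
  [0,0,0,0,0,0],
  [0,0,0,0,0,0],
])

```text
time: 41.23
tool_pos: [0.4151, 0.2236, 0.1942]
ee_rot: [3.141, -0.001, 0.593]
wrist_force: [0.1, -0.5, -2.4]
width: 0.0299
finger_force: 30.0
```

```bash
python3 st.py
```

```text
t 41.23 [0.4151 0.2236 0.1942] rim 0.01270207155964892 [ 3.1414 -0.0005  0.5928] q6 1.351742002505312 F [ 0.0758 -0.4923 -2.3746] T [-0.0261 -0.0286  0.0406] 0.02993705670982855
```

Emit:
send_rows([
  [0,0,0,0,0,0],
  [0,0,0,0,0,0],
  [0,0,0,0,0,0],
  [0,0,0,0,0,0],
  [0,0,0,0,0,0],
  [0,0,0,0,0,0],
  [0,0,0,0,0,0],
  [0,0,0,0,0,0],
], grip=94)

```text
time: 41.9
tool_pos: [0.415, 0.2235, 0.1941]
ee_rot: [3.141, -0.0, 0.593]
wrist_force: [-0.7, -0.9, -0.1]
width: 0.0798
finger_force: 0.0
```

Emit:
send_rows([
  [0,0,4,0,0,0],
  [0,0,10,0,0,0],
  [0,0,20,0,0,0],
  [0,0,30,0,0,0],
  [0,0,30,0,0,0],
  [0,0,30,0,0,0],
  [0,0,30,0,0,0],
  [0,0,0,0,0,0],
])

```text
time: 42.57
tool_pos: [0.4165, 0.2241, 0.3564]
ee_rot: [3.139, -0.013, 0.593]
wrist_force: [-0.7, -0.2, 0.3]
width: 0.0942
finger_force: 0.0
```

Run:
```python
from h import *
o=sensors.get_obs();print(o["tool_pos"],o["ee_rot"],o["joint_positions"],o["wrist_force"])
a=snap("top","t9");b=snap("side","s9")
c=np.zeros((600,800,3),np.uint8);c[:400,:800]=crop(b,148,218,133,67,6)[:400,:800] if 0 else 0
l=crop(a,110,140,66,110,5);r=crop(b,150,225,93,110,5);c[:550,:330]=l;c[:550,335:800]=r
cv2.imwrite("pics/c9.png",c)
```

```text
[0.4165 0.2241 0.3564] [ 3.1386 -0.0134  0.5929] [ 0.3738 -0.085   1.2953 -0.      1.9175  1.3517] [-0.7484 -0.2129  0.2525]
```

View pics/c9.png

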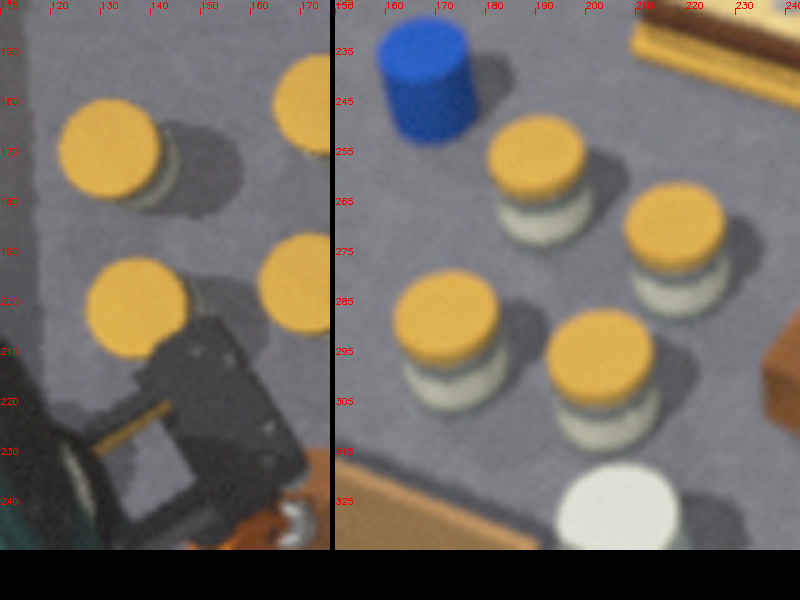

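Top and side crops show all four tins standing where they were (lids in top px near (131,170), (137,202), (172,197), (175,161)), and the blue one untouched. Now lifting the nearest tin, T4 at (0.548, 0.215).

Emit:
send_rows([
  [33,-2.4,0,0,0,0.1],
  [33,-2.4,0,0,0,0.09],
  [33,-2.4,0,0,0,0],
  [32.5,-2.4,0,0,0,0],
  [0,0,-40,0,0,0],
  [0,0,-40,0,0,0],
  [0,0,-40,0,0,0],
  [0,0,-40,0,0,0],
])

```text
time: 43.33
tool_pos: [0.5456, 0.2135, 0.1843]
ee_rot: [-3.14, 0.003, 0.782]
wrist_force: [-0.3, -0.1, -1.0]
width: 0.0941
finger_force: 0.0
```

Emit:
send_rows([
  [0,0,-40,0,0,0],
  [0,0,-40,0,0,0],
  [0,0,-30,0,0,0],
  [0,0,-25,0,0,0],
  [0,0,-15,0,0,0],
  [0,0,-10,0,0,0],
  [0,0,0,0,0,0],
  [0,0,0,0,0,0],
])

```text
time: 44.0
tool_pos: [0.5457, 0.2137, 0.0273]
ee_rot: [-3.141, 0.001, 0.783]
wrist_force: [0.4, -0.3, -0.1]
width: 0.0936
finger_force: 0.0
```

Emit:
send_rows([
  [0,0,0,0,0,0],
  [0,0,0,0,0,0],
  [0,0,0,0,0,0],
  [0,0,0,0,0,0],
  [0,0,0,0,0,0],
  [0,0,0,0,0,0],
  [0,0,0,0,0,0],
  [0,0,0,0,0,0],
], grip=0)

```text
time: 44.67
tool_pos: [0.5471, 0.2134, 0.0282]
ee_rot: [3.14, -0.0, 0.783]
wrist_force: [1.0, -2.4, -0.9]
width: 0.0537
finger_force: 30.0
```

```bash
python3 st.py
```

```text
t 44.67 [0.5471 0.2134 0.0282] rim -0.15327841492879926 [ 3.1399 -0.0003  0.7826] q6 1.0645628979752293 F [ 1.0078 -2.4144 -0.9249] T [-0.306  -0.3194 -0.0039] 0.05367719017841731
```

Emit:
send_rows([
  [0,0,5,0,0,0],
  [0,0,8,0,0,0],
  [0,0,7,0,0,0],
  [0,0,0,0,0,0],
  [0,0,0,0,0,0],
  [0,0,0,0,0,0],
])

```text
time: 45.17
tool_pos: [0.546, 0.2139, 0.0477]
ee_rot: [-3.141, 0.001, 0.783]
wrist_force: [-0.3, -0.3, -9.3]
width: 0.0538
finger_force: 30.0
```

Emit:
send_rows([
  [0,0,0,0,0,0],
])

```text
time: 45.25
tool_pos: [0.5459, 0.2138, 0.0475]
ee_rot: [-3.141, 0.001, 0.783]
wrist_force: [-1.0, -0.3, -8.4]
width: 0.0536
finger_force: 30.0
```

Lifted weight is about 8 N, so T4 is the full tin. Checking clearances around the pad for orientation.

Run:
```python
from h import *
T=lambda P:(np.array(P,float)+.5)/5-.5+[220,138]; S=lambda P:(np.array(P,float)+.5)/6-.5+[205,160]
p=np.array([.5515,-.1223])
for n,a,b in(("swab top",(322,472),(548,278)),("jar top",(424,90),(266,98))):
    X,r=tri([("top",T(a)),("side",S(b))]);d=X[:2]-p;print(n,X,r.round(2),"rel",d*1000,np.degrees(np.arctan2(d[1],d[0])))
for s in [(537,170),(553,180),(566,212)]: print("stick tips side at z=.165/.15",ray("side",S(s),.165),ray("side",S(s),.15))
```

```text
swab top [ 0.4537 -0.0856  0.0997] [ 0.03  0.06 -0.08 -0.01] rel [-97.8191  36.6647] 159.45292677596788
jar top [ 0.6521 -0.138   0.1066] [ 0.01  0.02 -0.02 -0.  ] rel [100.5935 -15.6828] -8.861259791321482
stick tips side at z=.165/.15 [ 0.4643 -0.089 ] [ 0.4717 -0.1056]
stick tips side at z=.165/.15 [ 0.4539 -0.0858] [ 0.4611 -0.1023]
stick tips side at z=.165/.15 [ 0.4377 -0.0667] [ 0.4446 -0.0829]
```

Emit:
send_rows([
  [0,0,14,0,0,0],
  [0,0,14,0,0,0],
  [0,0,14,0,0,0],
  [0,0,14,0,0,0],
  [0,0,14,0,0,0],
  [0,0,14,0,0,0],
  [0,0,14,0,0,0],
  [0,0,14,0,0,0],
])

```text
time: 45.92
tool_pos: [0.546, 0.2138, 0.1601]
ee_rot: [-3.141, 0.001, 0.783]
wrist_force: [-0.2, -1.0, -8.3]
width: 0.0536
finger_force: 30.0
```

Emit:
send_rows([
  [0.3,-10,0,0,0,-0.06],
  [0.3,-22,0,0,0,-0.06],
  [0.2,-22,0,0,0,-0.06],
  [0.2,-22,0,0,0,-0.06],
  [0.2,-22,0,0,0,-0.06],
  [0.2,-22,0,0,0,-0.06],
  [0.2,-22,0,0,0,-0.06],
  [0.3,-22,0,0,0,-0.06],
])

```text
time: 46.58
tool_pos: [0.5478, 0.0489, 0.1595]
ee_rot: [-3.141, 0.001, 0.3]
wrist_force: [-0.4, 0.5, -9.0]
width: 0.0537
finger_force: 30.0
```

Emit:
send_rows([
  [0.3,-22,0,0,0,-0.06],
  [0.3,-22,0,0,0,-0.06],
  [0.2,-22,0,0,0,-0.06],
  [0.2,-22,0,0,0,-0.06],
  [0.2,-22,0,0,0,-0.06],
  [0.2,-22,0,0,0,-0.06],
  [0.3,-22,0,0,0,-0.06],
  [0.3,-18.5,0,0,0,-0.03],
])

```text
time: 47.25
tool_pos: [0.5498, -0.1241, 0.1595]
ee_rot: [3.141, 0.001, -0.15]
wrist_force: [1.0, -0.5, -8.6]
width: 0.0534
finger_force: 30.0
```

Emit:
send_rows([
  [0,0,0,0,0,0],
  [0,0,-15,0,0,0],
  [0,0,-15,0,0,0],
  [0,0,-15,0,0,0],
  [0,0,-10,0,0,0],
  [0,0,-6,0,0,0],
  [0,0,0,0,0,0],
  [0,0,0,0,0,0],
])

```text
time: 47.92
tool_pos: [0.5504, -0.1224, 0.0991]
ee_rot: [-3.142, 0.0, -0.147]
wrist_force: [1.0, 0.2, -8.5]
width: 0.0536
finger_force: 30.0
```

```bash
python3 st.py
```

```text
t 47.92 [ 0.5504 -0.1224  0.0991] rim -0.08238287058110495 [-3.1415  0.0002 -0.1469] q6 1.3983664322519687 F [ 0.9992  0.1904 -8.4545] T [ 0.0197 -0.0157 -0.0069] 0.05364428021048566
```

Tin bottom is at about 0.071. Lowering gently to 0.053 (TCP 0.0812).

Emit:
send_rows([
  [0,0,-5,0,0,0],
  [0,0,-5,0,0,0],
  [0,0,-3,0,0,0],
  [0,0,-2,0,0,0],
  [0,0,-1,0,0,0],
  [0,0,0,0,0,0],
  [0,0,0,0,0,0],
])

```text
time: 48.5
tool_pos: [0.5504, -0.1226, 0.0832]
ee_rot: [3.141, -0.0, -0.147]
wrist_force: [-0.5, -0.8, -8.3]
width: 0.0538
finger_force: 30.0
```

Emit:
send_rows([
  [0,0,-0.5,0,0,0],
  [0,0,-0.5,0,0,0],
  [0,0,-0.5,0,0,0],
  [0,0,0,0,0,0],
])

```text
time: 48.83
tool_pos: [0.5503, -0.1226, 0.0815]
ee_rot: [3.141, 0.0, -0.147]
wrist_force: [0.0, 0.2, -7.9]
width: 0.0539
finger_force: 30.0
```

Emit:
send_rows([
  [0,0,-0.5,0,0,0],
  [0,0,-0.5,0,0,0],
  [0,0,0,0,0,0],
])

```text
time: 49.08
tool_pos: [0.5505, -0.1226, 0.0812]
ee_rot: [3.141, -0.0, -0.147]
wrist_force: [-0.5, 0.8, -5.6]
width: 0.0537
finger_force: 30.0
```

Contact has begun. A touch more, then release and withdraw.

Emit:
send_rows([
  [0,0,-0.5,0,0,0],
  [0,0,-0.5,0,0,0],
  [0,0,0,0,0,0],
  [0,0,0,0,0,0],
])

```text
time: 49.42
tool_pos: [0.5505, -0.1226, 0.0812]
ee_rot: [3.141, -0.001, -0.147]
wrist_force: [-5.4, 1.9, 3.9]
width: 0.0536
finger_force: 30.0
```

Emit:
send_rows([
  [0,0,0,0,0,0],
  [0,0,0,0,0,0],
  [0,0,0,0,0,0],
  [0,0,0,0,0,0],
  [0,0,0,0,0,0],
  [0,0,0,0,0,0],
  [0,0,0,0,0,0],
  [0,0,0,0,0,0],
], grip=84)

```text
time: 50.08
tool_pos: [0.5504, -0.1226, 0.0795]
ee_rot: [3.141, -0.0, -0.147]
wrist_force: [-0.6, -0.8, -0.8]
width: 0.0838
finger_force: 0.0
```

Emit:
send_rows([
  [0,0,5,0,0,0],
  [0,0,15,0,0,0],
  [0,0,30,0,0,0],
  [0,0,40,0,0,0],
  [0,0,40,0,0,0],
  [0,0,40,0,0,0],
  [0,0,40,0,0,0],
  [0,0,0,0,0,0],
])

```text
time: 50.75
tool_pos: [0.5531, -0.1234, 0.3009]
ee_rot: [3.138, -0.018, -0.147]
wrist_force: [0.5, 0.3, 1.5]
width: 0.0841
finger_force: 0.0
```

Emit:
send_rows([
  [-20,0,0,0,0,0],
  [-30,0,0,0,0,0],
  [-30,0,0,0,0,0],
  [-30,0,0,0,0,0],
  [-30,0,0,0,0,0],
  [-30,0,0,0,0,0],
  [-20,0,0,0,0,0],
  [0,0,0,0,0,0],
])

```text
time: 51.42
tool_pos: [0.3579, -0.1224, 0.2908]
ee_rot: [3.14, -0.002, -0.149]
wrist_force: [0.8, 0.1, 0.7]
width: 0.0841
finger_force: 0.0
```

```bash
python3 st.py
python3 - <<'E'
from h import *
a=snap("top","t10");b=snap("side","s10")
def blobs(im):
    h=cv2.cvtColor(im,cv2.COLOR_BGR2HSV);m=cv2.inRange(h,(18,120,130),(26,255,255))
    n,l,s,c=cv2.connectedComponentsWithStats(cv2.morphologyEx(m,cv2.MORPH_OPEN,np.ones((3,3))))
    return [(s[i,4],c[i].round(1),s[i,2:4]) for i in range(1,n) if 120<s[i,4]<700]
print("top");[print(x) for x in blobs(a)]
print("side");[print(x) for x in blobs(b)]
print("expected lid px",proj("top",[.5515,-.1223,.113]),proj("side",[.5515,-.1223,.113]))
for n,im,r in(("t1",a,"top"),("s1",b,"side")):
    o=cv2.imread(f"pics/{n}_raw.png")
    for nm,X in(("driver",[.418,.2253,.19]),("jar",[.652,-.138,.107]),("swab",[.454,-.086,.095]),("T1",[.62,.327,.06]),("T2",[.646,.21,.06]),("T3",[.534,.308,.06]),("s3",[.461,-.2755,.058])):
        x,y=proj(r,X)[0].astype(int);d=cv2.absdiff(o,im)[y-7:y+8,x-7:x+8].mean();print(r,nm,round(d,1),end="; ")
    print()
E
```

```text
t 51.42 [ 0.3579 -0.1224  0.2908] rim 0.10928969507816316 [ 3.1401 -0.0022 -0.149 ] q6 1.240403437024824 F [0.7544 0.0867 0.6898] T [ 0.0544 -0.0183  0.0145] 0.0840804764031361
top
(np.int32(234), array([423.8, 115.9]), array([55, 12], dtype=int32))
(np.int32(179), array([  8.9, 143.8]), array([15, 15], dtype=int32))
(np.int32(307), array([174.4, 160.5]), array([20, 20], dtype=int32))
(np.int32(167), array([ 26.8, 160.4]), array([14, 14], dtype=int32))
(np.int32(306), array([131.6, 169.3]), array([20, 20], dtype=int32))
(np.int32(190), array([ 48.1, 178.2]), array([15, 16], dtype=int32))
(np.int32(374), array([298.6, 193.9]), array([22, 21], dtype=int32))
(np.int32(138), array([ 49., 197.]), array([13, 13], dtype=int32))
(np.int32(309), array([137.1, 201.3]), array([19, 20], dtype=int32))
(np.int32(169), array([  9.7, 201.1]), array([14, 15], dtype=int32))
(np.int32(195), array([ 29.7, 218.1]), array([15, 17], dtype=int32))
(np.int32(128), array([ 10.9, 219.8]), array([12, 13], dtype=int32))
(np.int32(137), array([ 12.1, 298. ]), array([26, 14], dtype=int32))
(np.int32(247), array([ 
[... 773 characters left out ...]
.3]), array([19, 20], dtype=int32))
(np.int32(210), array([111.8, 359.7]), array([16, 16], dtype=int32))
(np.int32(125), array([163.4, 357.4]), array([12, 12], dtype=int32))
(np.int32(138), array([130.4, 367.1]), array([13, 13], dtype=int32))
(np.int32(226), array([ 78.2, 370.8]), array([16, 17], dtype=int32))
(np.int32(284), array([149.9, 375.8]), array([21, 17], dtype=int32))
(np.int32(131), array([ 43.8, 379.3]), array([17, 10], dtype=int32))
expected lid px [[298.6575 193.6788]] [[273.4301 186.2769]]
top driver 9.1; top jar 3.4; top swab 8.5; top T1 6.5; top T2 6.9; top T3 6.3; top s3 7.0; 
side driver 14.9; side jar 2.6; side swab 1.6; side T1 1.7; side T2 1.7; side T3 1.6; side s3 1.6;
```

Run:
```python
from h import *
for n,r,c in(("t","top",(152,244)),("s","side",(256,250))):
  for k in("1","10"):
    im=cv2.imread(f"pics/{n}{k}_raw.png");x,y=c;w=im[y-9:y+10,x-9:x+10].max(2)<75
    Y,X=np.nonzero(w);print(r,k,len(X),X.mean()+x-9,Y.mean()+y-9)
```

```text
top 1 96 152.60416666666666 244.35416666666666
top 10 88 151.2159090909091 243.54545454545453
side 1 58 255.91379310344826 249.67241379310343
side 10 60 254.60000000000002 250.28333333333336
```

The driver is upright in its well (cap within about 3 mm of where it started), and the full tin stands centred on the pad. The other tins and bystanders haven't moved. Handing in.

```bash
python3 -c "
from bench import ticket
print(ticket.close_job())"
```

```text
the job is handed in; nothing more can be done
None
```

I handed the job in, but no verdict came back. By my own readings the three proud screws are driven home, the driver is upright in its block, the full tin stands centred on the cork pad, and the empty tins and bystanders are where they were. I took the fourth screw as the one already home, without testing it with the driver.

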